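# Rock two fired lids on the granite slab and sort the warped one out

### The job

One of the two look-alike stoneware lids on the granite slab came out of the kiln warped: press down around their rims until you have seen the warped one rock on the slab, tipping it over onto its lifted side for a moment. Then put the warped lid in the grey seconds crate and seat the sound lid properly in the rim of the jar, both knob up, set down and not dropped, and leave everything else where it is.

Things in the scene. Friction and masses are not known exactly. Their poses are not given: they have to be found in the camera images.
- lid_1_mid (a point): middle of the first of two look-alike cream stoneware lids with dark blue knobs, on its axis 30 mm above the underside (half-way up the knob), z up. Lid: round, 120 mm across, about 0.40 kg; rolled rim 10 mm thick, its ridge at 55 mm radius; inside it the disc rises to 13 mm at the knob; knob round, 28 mm across from 20 to 41 mm up, top at 46 mm. Lies on the slab, either place, any turn
- lid_2_mid (a point): middle of the second of two look-alike cream stoneware lids with dark blue knobs, on its axis 30 mm above the underside (half-way up the knob), z up. Lid: round, 120 mm across, about 0.40 kg; rolled rim 10 mm thick, its ridge at 55 mm radius; inside it the disc rises to 13 mm at the knob; knob round, 28 mm across from 20 to 41 mm up, top at 46 mm. Lies on the slab, either place, any turn
- lid_1: the first lid, origin at the centre of its underside. One lid (which is not told) is sound: flat, and still when pressed. The other is warped: it also lies level, but along one side, two fifths of the rim, it is bent up to stand as much as 4 mm clear of the slab; pressed there it tips by 5 degrees (0.09 rad), and falls back when let go
- lid_2: the second lid, origin at the centre of its underside. On its lifted side the rim of the warped lid is met up to 4 mm higher, and pressed there with 1 to 4 N it sinks by as much, to the height of a sound rim, while the far side rises. Elsewhere it stays still. Four spots on the rim, 90 degrees apart, are enough to find out whether a lid rocks
- slab: polished dark grey granite slab, the flat reference, fixed, 240 (x) by 370 (y) by 30 mm high; origin at the centre of its underside, on the table, so its top is 30 mm up
- jar_seat (a point): centre of the lid's seat in the empty cream stoneware jar with a blue band, which stands on the table: loose, 0.9 kg, 145 mm across, 93 mm high; z up. The lid rests on a level ledge 84 mm above the table (the height of this point), inside an upstanding rim 9 mm high and 129 mm across inside: about 4 mm of play all round
- jar: the same jar, origin at the centre of its underside
- crate: open grey plastic crate for seconds, fixed, 260 (x) by 220 (y) mm outside and 60 mm high, walls and floor 8 mm thick; empty; origin at the centre of its underside. Jar and crate stand to the left and right of the slab, either way round
- stone: bystander: grey-green rubbing stone, 26 by 100 by 18 mm, lying on the far part of the slab; origin at the centre of its underside
- rib: bystander: wooden rib, 52 by 112 by 7 mm, flat on the table at the far right; origin at the centre of its underside
- looptool: bystander: loop trimming tool, 165 mm long, on the table between robot and slab; origin in its handle, on the table
- bottle: bystander: red-brown glaze bottle, 68 mm across, 160 mm high, beyond the slab; origin at the centre of its underside
- tub: bystander: white water tub, 114 mm across, 95 mm high, with a wooden stick, beyond the slab; origin at the centre of its underside
- brushpot: bystander: blue pot of brushes, 80 mm across, 200 mm high with the brushes, beyond the slab; origin at the centre of its underside
- bowl: bystander: pinkish bisque bowl, 130 mm across, 60 mm high, at the far left; origin at the centre of its underside
Not all that is in view belongs to the job. What is shaped like the jar but green or orange is not meant.

How it is judged:
By the outcome, as a careful person would: the job done as asked, in the order asked, and still so for the second after the job is handed in, with the robot touching nothing.
It also fails if it takes over 72 s, if anything falls off the work surface, if the arm or the gripper's body presses on something with over 40 N, if the wrist force passes 120 N, or if a joint passes its speed limit or range.

### The arm

A 7-joint arm with a two-finger parallel gripper is mounted at the origin on the work surface. World frame = base frame: x ahead of the robot, y to its left, z up, the work surface at z = 0. Lengths are in m, angles in rad, forces in N, time in s.
With the tool pointing down it reaches from about 0.4 to 0.85 m from the base axis. Payload 4.5 kg.
Tool frame: the origin (TCP) lies midway between the tips of the shut fingers; the grasp point (between the pads) lies 19 mm behind it; z points along the fingers, y is the direction in which the jaws open and shut (so a half turn about z gives the same grasp; the last joint's range is limited). The gripper opens to 88 mm and grips with 3 to 60 N. Pads are 18 mm wide; open, the fingers measure 123 mm over their backs; the gripper's body (75 mm by 187 mm) begins 45 mm behind the grasp point.
Start: joints at [-1.081, 0.689, -0.195, 1.565, 0.157, 0.902, -0.215], TCP at [0.275, 0.561, 0.239] pointing down, gripper open.
Joint ranges: [-3.01, 3.01], [-0.46, 2.08], [-1.47, 1.51], [0.13, 2.56], [-1, 4.14], [0.04, 2.09], [-2.66, 2.66]. Speed limits (rad/s): [2.57, 2.57, 3.14, 3.14, 3.14, 3.14, 3.14].

### API

Orientations are given as a unit quaternion [x, y, z, w].
In Python, from plant import r gives the robot as it stands. The module is installed in compiled form; this text tells all that it offers.
- The arm moves only by the tool carry_out, never from a script. Its argument "commands" is a list of rows, each a list of 6 numbers: the shift along the tool's x, y, z in m, then the turn, a rotation vector about the tool's x, y, z in degrees. In form: [[dx, dy, dz, wx, wy, wz], ...]. A call has 1 to 12 rows; each row is the pose to reach, as a shift and turn from the pose commanded when the call began, along the tool's axes at that moment; what a row does not reach only later rows make up. A row lasts 1/10 s, in which the tool goes at most 50 mm and 8.59 degrees, less where a joint would pass 70% of its speed; a pose out of reach is approached as far as the arm can. A call with a gripper value outside its range is refused whole. "fingers" is the closure in counts, from 0 (fully open) to 255 (shut), set as the call begins (left out, the last holds). The fingers move at their own pace and stop on an object; "grip_force" is the grip in N (left out, the last holds). Time passes only in rows, so rows that repeat a pose let the fingers close. It gives the time, the measured TCP pose, the force and the opening at its end, in the units of the state.
- r.get_state(): the state, without advancing time (a new reading comes with each control period).
- r.snapshot(name): name is "scene" or "top" or "wrist"; returns a dict with "img" (420x560x3 uint8, blue, green, red), "intrinsics" (3x3 intrinsics, pixels), "extrinsics" (4x4, takes a point from camera to world coordinates); the wrist camera has in their place "tool_from_camera" (4x4, takes a point from camera to tool coordinates, whose origin is the TCP and whose axes are the flange's). Camera axes: x right, y down, z forward; pixel columns grow to the right and rows downward; lengths in m; the calibration is good to about 2 mm. A picture is of the moment at which its call begins: read the wrist's pose just before it. There is no depth.
- r.finish_job(): hands the job in, once; it reports no verdict.
Trained networks look in a picture, given as the dict that the camera call returned (one of the last four; its "shot" number tells which), for a name from the list of things; names that differ only in an ending like _2 or _b are one class to them, and where a whole thing is asked for, a point or a joint stands for the part that bears it (a point fixed in the world has none). Each returns a list of dicts, best first, with "p" (0 to 1); they miss things now and then, are a little off and sometimes report something else, mostly with a low value. They report only what shows in the picture. A call takes as long as a camera call. They do not tell look-alikes from the thing itself.
- r.spot_in(picture, label): "xyz" ([x, y, z] in m, in world coordinates, good to about 4 mm: the middle of the surface that is visible of it).
- r.spot_point(picture, label): "xyz" ([x, y, z] in m, in world coordinates, good to about 4 mm: a listed point, or the origin of a listed thing).
The state is a dict: "clock": time; "q": joint angles; "qd": joint speeds; "joint_torque": joint torques, N m; "tool_pos": TCP position; "eef_rot": TCP orientation; "contact_force": force on the tool from outside, world axes, zero at the start; "moment": the same for the moment, N m; "opening": opening from 0.0 (shut) to 1.0 (fully open).
Only numpy, scipy, OpenCV 4.12 (cv2) and the standard library are available. Lean on these libraries where they do the work, as an engineer would, in place of code of your own. Each camera call takes 0.05 s, during which the arm holds its last target.

## Working session

There is one attempt and no reset: what is moved stays moved. The work goes in short steps, Python scripts to look and compute and a tool call to move; the robot and the scene stay as the last step left them, time stands still between calls to the robot, and variables do not carry over. Pictures are saved under pics/ and viewed, and the job is handed in when it is done.

Besides the shell and the picture viewer there is one more tool, called after ">>>" by a JSON object that holds its "api" and its "payload". carry_out: Moves the arm, as the interface text tells. Its arguments: {"type":"object","properties":{"commands":{"type":"array","items":{"type":"array","items":{"type":"number"}}},"fingers":{"type":"number"},"grip_force":{"type":"number"}},"required":["commands"]}

```bash
ls; mkdir -p pics
cat > h.py <<'E'
import numpy as np, cv2
from plant import r
from scipy.spatial.transform import Rotation as R
np.set_printoptions(precision=4,suppress=True)
def snap(n,f):
    d=r.snapshot(n); cv2.imwrite('pics/'+f,d['img']); return d
def st():
    s=r.get_state(); print('t',round(s['clock'],2),'p',np.array(s['tool_pos']),'rot\n',R.from_quat(s['eef_rot']).as_matrix(),'F',np.array(s['contact_force']),'M',np.array(s['moment']),'open',s['opening'],'q',np.array(s['q'])); return s
E
python3 - <<'E'
from h import *
st()
for n in ('scene','top'):
    d=snap(n,n+'1.png'); print(n,d['intrinsics'],d['extrinsics'])
    for l in ('lid_1_mid','jar_seat','crate','slab','stone','jar'):
        print(l,[(round(o['p'],2),np.round(o['xyz'],3)) for o in r.spot_point(d,l)])
st()
E
```

```text
pics
t 0.0 p [0.2749 0.5606 0.2379] rot
 [[-0.8979  0.4401 -0.0007]
 [ 0.4401  0.8979 -0.0018]
 [-0.0002 -0.0019 -1.    ]] F [-0.579   0.2702  0.2488] M [-0.0106  0.009   0.0377] open 1.0030485271200218 q [-1.0812  0.69   -0.1945  1.5664  0.1573  0.9025 -0.2151]
scene [[462.5473   0.     276.4406]
 [  0.     462.5473 202.1041]
 [  0.       0.       1.    ]] [[-0.5048  0.6751 -0.5379  1.2349]
 [ 0.8632  0.3939 -0.3157  0.4392]
 [-0.0012 -0.6237 -0.7816  1.1593]
 [ 0.      0.      0.      1.    ]]
lid_1_mid [(0.96, array([0.543, 0.055, 0.063]))]
jar_seat [(0.97, array([0.323, 0.165, 0.08 ])), (0.91, array([0.454, 0.376, 0.086]))]
crate [(0.83, array([ 0.473, -0.355, -0.001]))]
slab [(0.72, array([ 0.566, -0.024,  0.002]))]
stone [(0.89, array([ 0.658, -0.04 ,  0.028]))]
jar [(0.94, array([ 0.46 ,  0.376, -0.001])), (0.83, array([0.323, 0.167, 0.002])), (0.82, array([0.219, 0.318, 0.002]))]
top [[422.685    0.     283.3148]
 [  0.     422.685  201.1658]
 [  0.       0.       1.    ]] [[ 0.0177 -0.9832  0.1818  0.3163]
 [-0.9997 -0.0149  0.0171  0.0056]
 [-0.0142 -0.1821 -0.9832  1.017 ]
 [ 0.      0.      0.      1.    ]]
lid_1_mid [(0.65, array([0.543, 0.058, 0.059]))]
jar_seat [(0.92, array([0.461, 0.376, 0.082])), (0.82, array([0.221, 0.32 , 0.084])), (0.57, array([ 0.34 , -0.143,  0.   ])), (0.55, array([0.323, 0.164, 0.083]))]
crate [(0.88, array([ 0.475, -0.358, -0.004]))]
slab [(0.65, array([ 0.566, -0.025,  0.001]))]
stone [(0.68, array([ 0.658, -0.047,  0.028])), (0.3, array([ 0.785,  0.006, -0.004]))]
jar [(0.75, array([0.219, 0.316, 0.002])), (0.61, array([0.323, 0.165, 0.001])), (0.56, array([0.457, 0.372, 0.001]))]
t 0.7 p [0.2751 0.5612 0.2388] rot
 [[-0.8979  0.4402  0.0001]
 [ 0.4402  0.8979  0.0001]
 [ 0.      0.0001 -1.    ]] F [ 0.495  -0.097  -0.3199] M [ 0.0054  0.0494 -0.0637] open 1.0005848471484535 q [-1.0812  0.6891 -0.1946  1.5653  0.1573  0.9025 -0.2151]
```

View pics/scene1.png

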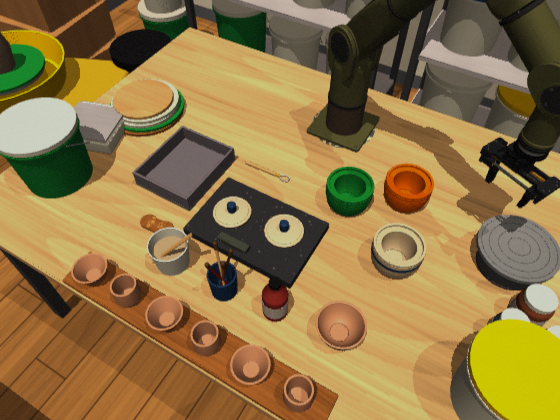

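View pics/top1.png

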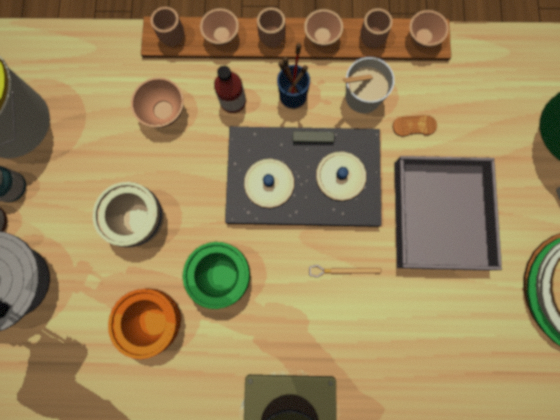

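```bash
cat > m.py <<'E'
from h import *
def ray(d,u,v,z):
    K=np.array(d['intrinsics']);T=np.array(d['extrinsics'])
    c=T[:3,:3]@np.linalg.solve(K,[u,v,1.]);o=T[:3,3]
    return o+c*(z-o[2])/c[2]
def rayOD(d,u,v):
    K=np.array(d['intrinsics']);T=np.array(d['extrinsics'])
    c=T[:3,:3]@np.linalg.solve(K,[u,v,1.]);return T[:3,3],c/np.linalg.norm(c)
def proj(d,P):
    K=np.array(d['intrinsics']);T=np.array(d['extrinsics'])
    c=(np.asarray(P)-T[:3,3])@T[:3,:3];u=c@K.T;return u[:,:2]/u[:,2:]
E
python3 - <<'E'
from m import *
from scipy.optimize import least_squares
D={n:r.snapshot(n) for n in('scene','top')}
import pickle;pickle.dump(D,open('d0.pkl','wb'))
app={'lidA':(.543,.057),'lidB':(.555,-.115)}
for n,d in D.items():
    img=d['img'].astype(int);b,g,rr=img[...,0],img[...,1],img[...,2]
    hsv=cv2.cvtColor(d['img'],cv2.COLOR_BGR2HSV)
    for k,(x,y) in app.items():
        c=proj(d,[[x,y,.06]])[0]
        # cream mask near
        Y,X=np.mgrid[:420,:560];near=np.hypot(X-c[0],Y-c[1])<40
        cream=((g>110)&near).astype(np.uint8)
        nl,lab,stt,cen=cv2.connectedComponentsWithStats(cream)
        i=1+np.argmax(stt[1:,4]);cs,_=cv2.findContours((lab==i).astype(np.uint8),cv2.RETR_EXTERNAL,cv2.CHAIN_APPROX_NONE)
        ct=max(cs,key=len)[:,0,:]
        P=np.array([ray(d,u,v,.036) for u,v in ct])
        f=least_squares(lambda p:np.hypot(P[:,0]-p[0],P[:,1]-p[1])-p[2],[x,y,.06],loss='soft_l1',f_scale=.001)
        knob=((b>rr+12)&near&(g<110)&(b>40)).astype(np.uint8)
        nl,lab,stt,cen=cv2.connectedComponentsWithStats(knob)
        i=1+np.argmax(stt[1:,4])
        print(n,k,'disc',f.x,'knob px',cen[i],stt[i],'at z.062',ray(d,*cen[i],.062))
    c=proj(d,[[.457,.375,.093]])[0];print('jar px',c)
E
python3 - <<'E'
import cv2
a=cv2.imread('pics/top1.png');b=cv2.imread('pics/scene1.png')
x=cv2.resize(a[115:260,80:390],None,fx=2.5,fy=2.5,interpolation=cv2.INTER_CUBIC);cv2.imwrite('pics/c1.png',x)
x=cv2.resize(b[170:290,180:440],None,fx=3,fy=3,interpolation=cv2.INTER_CUBIC);cv2.imwrite('pics/c2.png',x)
E
```

```text
scene lidA disc [0.5415 0.057  0.0584] knob px [283.6935 224.0806] [280 220   9  12  62] at z.062 [0.54   0.0558 0.062 ]
scene lidB disc [ 0.5274 -0.1201  0.1115] knob px [230.8776 204.9184] [227 202   9   7  49] at z.062 [ 0.5585 -0.1174  0.062 ]
jar px [399.5364 243.7845]
top lidA disc [0.5432 0.0588 0.0593] knob px [268.0843 179.7952] [264 175   9  11  83] at z.062 [0.5428 0.0585 0.062 ]
top lidB disc [ 0.5634 -0.113   0.0592] knob px [342.1744 172.4186] [338 167  10  11  86] at z.062 [ 0.5628 -0.1132  0.062 ]
jar px [124.3321 212.1152]
```

View pics/c1.png

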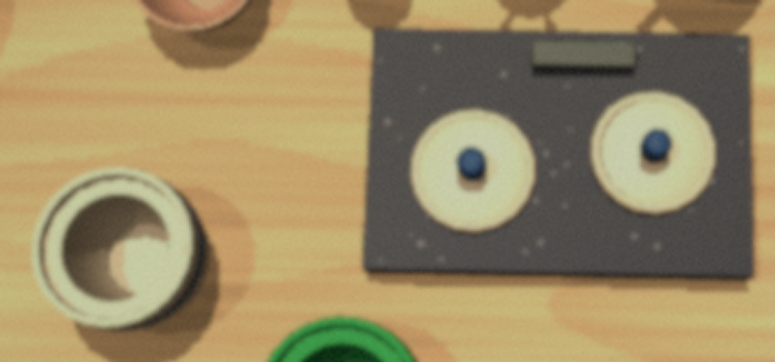

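View pics/c2.png

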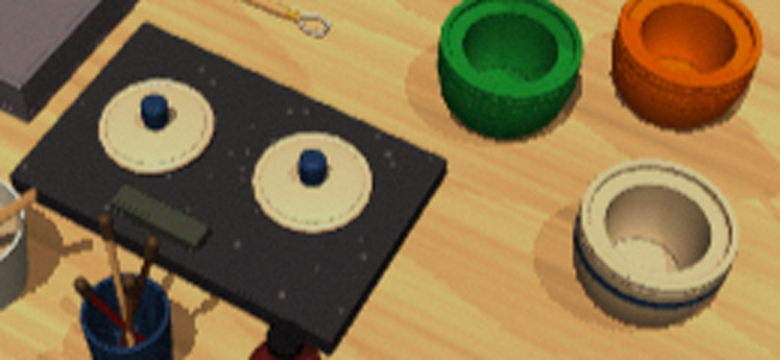

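>>> {"api": "carry_out", "payload": {"commands": [[-0.245,-0.087,0,0,0,-26.1],[-0.245,-0.087,0,0,0,-26.1],[-0.245,-0.087,0,0,0,-26.1],[-0.245,-0.087,0,0,0,-26.1],[-0.245,-0.087,0,0,0,-26.1],[-0.245,-0.087,0,0,0,-26.1],[-0.245,-0.087,0,0,0,-26.1],[-0.245,-0.087,0,0,0,-26.1]], "fingers": 255, "grip_force": 20}}

```text
clock: 1.6
tool_pos: [0.4555, 0.3769, 0.2389]
eef_rot: [-0.001, 1.0, 0.001, -0.0]
contact_force: [-0.0, 0.4, -0.8]
opening: 0.3
```

Run:
```python
from h import *
import pickle
s=st(); d=snap('wrist','w1.png'); pickle.dump((s,d),open('w1.pkl','wb')); print(d['tool_from_camera'],d['intrinsics']); st()
```

```text
t 1.6 p [0.4555 0.3769 0.2389] rot
 [[-1.     -0.0016 -0.001 ]
 [-0.0016  1.      0.0017]
 [ 0.001   0.0017 -1.    ]] F [-0.0485  0.4266 -0.792 ] M [ 0.0773  0.0011 -0.0163] open 0.29974318856038146 q [-0.5617  0.6569 -0.3574  1.6663  0.2811  0.8689  0.5389]
[[ 0.0004 -0.9494 -0.314   0.0804]
 [ 1.      0.0003  0.0005  0.0005]
 [-0.0004 -0.314   0.9494 -0.1454]
 [ 0.      0.      0.      1.    ]] [[356.3739   0.     279.3915]
 [  0.     356.3739 210.5874]
 [  0.       0.       1.    ]]
t 1.65 p [0.4549 0.3775 0.2389] rot
 [[-1.     -0.0032 -0.0011]
 [-0.0032  1.      0.0018]
 [ 0.0011  0.0018 -1.    ]] F [-0.5511  1.0007 -0.2816] M [ 0.0941 -0.006   0.0201] open 0.2520739199249382 q [-0.5627  0.6568 -0.3579  1.6664  0.2813  0.8689  0.539 ]
```

View pics/w1.png

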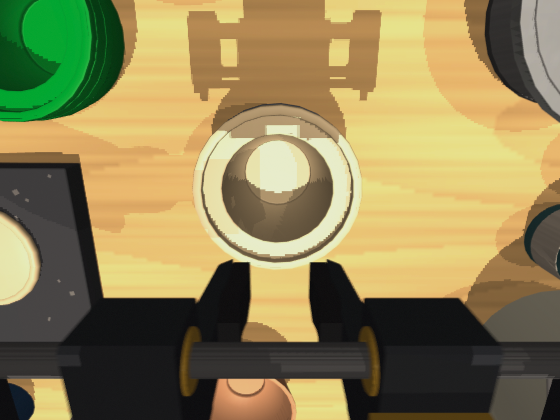

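```bash
cat >> m.py <<'E'
def wext(s,d):
    d=dict(d);T=np.eye(4);T[:3,:3]=R.from_quat(s['eef_rot']).as_matrix();T[:3,3]=s['tool_pos']
    d['extrinsics']=T@np.array(d['tool_from_camera']);return d
def circ(c,z,rad,n=180):
    a=np.linspace(0,2*np.pi,n,endpoint=False);return np.c_[c[0]+rad*np.cos(a),c[1]+rad*np.sin(a),np.full(n,z)]
def fitcirc(d,c0,z,rad,span=.006,sign=0,sel=None):
    # maximise radial gradient along projected circle, search xy and radius
    g=cv2.GaussianBlur(cv2.cvtColor(d['img'],cv2.COLOR_BGR2GRAY),(0,0),1).astype(np.float32)
    best=None
    def score(c,rr):
        A=proj(d,circ(c,z,rr-.0012)).astype(np.float32);B=proj(d,circ(c,z,rr+.0012)).astype(np.float32)
        f=lambda P:cv2.remap(g,P[:,0].reshape(-1,1),P[:,1].reshape(-1,1),cv2.INTER_LINEAR).ravel()
        df=f(A)-f(B)
        if sel is not None: df=df[sel]
        return np.mean(np.clip(sign*df if sign else abs(df),-25,25))
    for st_,sp in((.001,span),(.00025,.001)):
        for dx in np.arange(-sp,sp+1e-9,st_):
            for dy in np.arange(-sp,sp+1e-9,st_):
                for rr in (np.arange(rad-.003,rad+.0031,.001) if st_==.001 else np.arange(rad0-.001,rad0+.0011,.0005)):
                    c=(c0[0]+dx,c0[1]+dy);v=score(c,rr)
                    if best is None or v>best[0]: best=(v,c,rr)
        c0=best[1];rad0=best[2]
    return best
E
python3 - <<'E'
from m import *
import pickle
s,d=pickle.load(open('w1.pkl','rb'));d=wext(s,d)
for sg in(1,-1,0): print('outer',sg,fitcirc(d,(.457,.375),.093,.0715,sign=sg))
for sg in(1,-1,0): print('inner',sg,fitcirc(d,(.457,.375),.093,.0645,sign=sg))
for sg in(1,-1,0): print('ledge-in',sg,fitcirc(d,(.457,.375),.084,.047,sign=sg))
print('table slab corner',ray(d,103,308,0.03),ray(d,80,157,.03))
D=pickle.load(open('d0.pkl','rb'))
for n in D:
    print(n,'outer',fitcirc(D[n],(.457,.375),.093,.0715),'lidA',fitcirc(D[n],(.5425,.058),.036,.060,sign=1),'lidB',fitcirc(D[n],(.5625,-.114),.036,.060,sign=1))
im=d['img'].copy()
for z,rr in((.093,.0645),(.084,.0645)):
    for p in proj(d,circ((.457,.375),z,rr)): cv2.circle(im,tuple(int(round(t)) for t in p),0,(0,0,255),-1)
cv2.imwrite('pics/w1o.png',cv2.resize(im[90:290,170:390],None,fx=2.7,fy=2.7,interpolation=cv2.INTER_NEAREST))
E
```

```text
outer 1 (np.float32(20.864187), (np.float64(0.45625), np.float64(0.37575000000000003)), np.float64(0.071))
outer -1 (np.float32(9.712386), (np.float64(0.45), np.float64(0.372)), np.float64(0.06949999999999999))
outer 0 (np.float32(21.403582), (np.float64(0.451), np.float64(0.37525)), np.float64(0.06749999999999999))
inner 1 (np.float32(23.80938), (np.float64(0.45475), np.float64(0.37525)), np.float64(0.062))
inner -1 (np.float32(23.128365), (np.float64(0.45475), np.float64(0.376)), np.float64(0.065))
inner 0 (np.float32(23.80938), (np.float64(0.45475), np.float64(0.37525)), np.float64(0.062))
ledge-in 1 (np.float32(6.9147243), (np.float64(0.45675), np.float64(0.37675)), np.float64(0.043))
ledge-in -1 (np.float32(24.618973), (np.float64(0.45575000000000004), np.float64(0.3755)), np.float64(0.049))
ledge-in 0 (np.float32(24.618973), (np.float64(0.45575000000000004), np.float64(0.3755)), np.float64(0.049))
table slab corner [0.6102 0.1755 0.03  ] [0.4361 0.1792 0.03  ]
scene outer (np.float32(15.34075), (np.float64(0.4605), np.float64(0.37475)), np.float64(0.06849999999999999)) lidA (np.float32(25.0), (np.float64(0.5405), np.float64(0.056)), np.float64(0.059)) lidB (np.float32(25.0), (np.float64(0.5605), np.float64(-0.115)), np.float64(0.06))
top outer (np.float32(18.604927), (np.float64(0.453), np.float64(0.37124999999999997)), np.float64(0.06949999999999999)) lidA (np.float32(25.0), (np.float64(0.5425), np.float64(0.058)), np.float64(0.059)) lidB (np.float32(25.0), (np.float64(0.5625), np.float64(-0.113)), np.float64(0.059))
```

View pics/w1o.png

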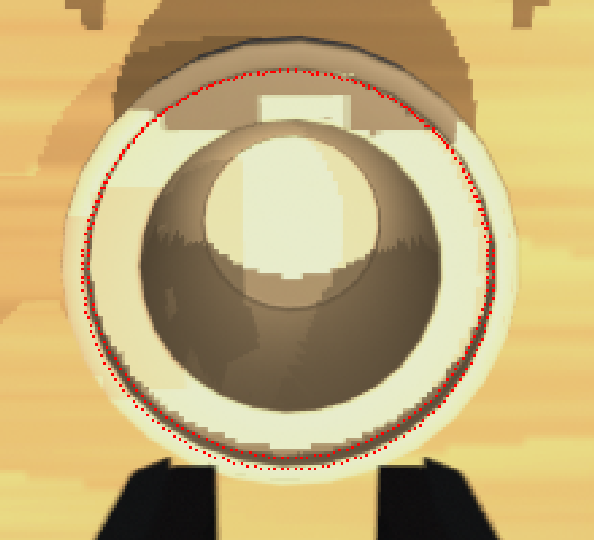

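>>> {"api": "carry_out", "payload": {"commands": [[-0.098,-0.405,0.039,0,0,0],[-0.098,-0.405,0.039,0,0,0],[-0.098,-0.405,0.039,0,0,0],[-0.098,-0.405,0.039,0,0,0],[-0.098,-0.405,0.039,0,0,0],[-0.098,-0.405,0.039,0,0,0],[-0.098,-0.405,0.039,0,0,0],[-0.098,-0.405,0.039,0,0,0],[-0.098,-0.405,0.039,0,0,0],[-0.098,-0.405,0.039,0,0,0],[-0.098,-0.405,0.039,0,0,0],[-0.098,-0.405,0.039,0,0,0]]}}

```text
clock: 2.85
tool_pos: [0.5546, -0.026, 0.2001]
eef_rot: [-0.002, 1.0, 0.001, 0.0]
contact_force: [0.3, -0.3, -0.6]
opening: 0.008
```

Run:
```python
from m import *
import pickle
s=st(); d=snap('wrist','w2.png'); pickle.dump((s,d),open('w2.pkl','wb')); st()
d=wext(s,d)
for n,c in(('A',(.5425,.058)),('B',(.5625,-.114))):
    print(n,fitcirc(d,c,.035,.060,sign=1),'knobtop',fitcirc(d,c,.071,.014,sign=0))
```

```text
t 2.85 p [ 0.5546 -0.026   0.2001] rot
 [[-1.     -0.005   0.0004]
 [-0.005   1.      0.0021]
 [-0.0005  0.0021 -1.    ]] F [ 0.3331 -0.3367 -0.6299] M [ 0.0001 -0.0116 -0.0139] open 0.008209776037744284 q [ 0.2     0.6681 -0.3924  1.8136  0.3599  0.73    1.1884]
t 2.9 p [ 0.5546 -0.0264  0.2001] rot
 [[-1.     -0.0047  0.0005]
 [-0.0047  1.      0.0017]
 [-0.0005  0.0017 -1.    ]] F [-0.315  -0.2788 -0.2836] M [ 0.0589 -0.032  -0.0019] open 0.004298954629937803 q [ 0.2002  0.6681 -0.3919  1.8135  0.3601  0.7301  1.1886]
A (np.float32(25.0), (np.float64(0.5425), np.float64(0.057)), np.float64(0.059)) knobtop (np.float32(24.078169), (np.float64(0.54325), np.float64(0.05825)), np.float64(0.014000000000000002))
B (np.float32(25.0), (np.float64(0.5625), np.float64(-0.114)), np.float64(0.059)) knobtop (np.float32(22.916477), (np.float64(0.5635), np.float64(-0.11325)), np.float64(0.014000000000000002))
```

View pics/w2.png

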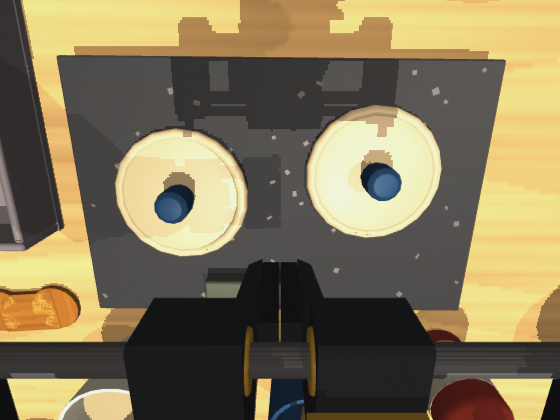

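>>> {"api": "carry_out", "payload": {"commands": [[0.011,0.026,0.13,0,0,0],[0.011,0.026,0.13,0,0,0],[0.011,0.026,0.14,0,0,0],[0.011,0.026,0.154,0,0,0],[0.011,0.026,0.157,0,0,0],[0.011,0.026,0.1585,0,0,0],[0.011,0.026,0.1585,0,0,0]]}}

```text
clock: 3.6
tool_pos: [0.5446, -0.0032, 0.0423]
eef_rot: [-0.0, 1.0, 0.0, 0.001]
contact_force: [-0.5, 0.3, 0.2]
opening: 0.001
```

Run:
```python
from m import *
s=st()
```

```text
t 3.6 p [ 0.5446 -0.0032  0.0423] rot
 [[-1.     -0.0003  0.0022]
 [-0.0003  1.      0.0005]
 [-0.0022  0.0005 -1.    ]] F [-0.4509  0.2637  0.194 ] M [ 0.0482  0.0313 -0.0299] open 0.0009729381415016525 q [ 0.049   0.9018 -0.2151  1.9386  0.5068  0.3516  1.0052]
```

>>> {"api": "carry_out", "payload": {"commands": [[0,0.002,0.001,0,0,0],[0,0.002,0.002,0,0,0],[0,0.002,0.002,0,0,0],[0,0.002,0.002,0,0,0]]}}

```text
clock: 4.0
tool_pos: [0.5446, -0.0013, 0.0403]
eef_rot: [0.0, 1.0, 0.0, 0.001]
contact_force: [-0.2, 1.3, 5.0]
opening: 0.004
```

Run:
```python
from m import *
s=st()
```

```text
t 4.0 p [ 0.5446 -0.0013  0.0403] rot
 [[-1.      0.0002  0.0024]
 [ 0.0002  1.      0.0008]
 [-0.0024  0.0008 -1.    ]] F [-0.1586  1.3382  5.0268] M [0.1987 0.0635 0.0319] open 0.004454010154475445 q [ 0.044   0.9051 -0.2122  1.9392  0.5072  0.3466  1.0012]
```

>>> {"api": "carry_out", "payload": {"commands": [[0,0,-0.015,0,0,0],[-0.0565,0.059,-0.015,0,0,0],[-0.0565,0.059,-0.015,0,0,0],[-0.0565,0.059,-0.01,0,0,0],[-0.0565,0.059,-0.005,0,0,0],[-0.0565,0.059,-0.0015,0,0,0],[-0.0565,0.059,-0.0015,0,0,0],[-0.0565,0.059,-0.0015,0,0,0]]}}

```text
clock: 4.8
tool_pos: [0.5991, 0.0556, 0.0405]
eef_rot: [0.001, 1.0, -0.001, -0.001]
contact_force: [-0.8, -0.9, 0.2]
opening: 0.005
```

Run:
```python
from m import *
s=st()
```

```text
t 4.8 p [0.5991 0.0556 0.0405] rot
 [[-1.      0.0015 -0.0017]
 [ 0.0015  1.     -0.0014]
 [ 0.0017 -0.0014 -1.    ]] F [-0.7773 -0.8536  0.1851] M [-0.1231  0.06   -0.0092] open 0.004881192380800393 q [-0.0243  0.948  -0.2585  1.7576  0.4528  0.4974  0.9875]
```

>>> {"api": "carry_out", "payload": {"commands": [[0,0,-0.015,0,0,0],[0.056,0.061,-0.015,0,0,0],[0.056,0.061,-0.015,0,0,0],[0.056,0.061,-0.01,0,0,0],[0.056,0.061,-0.004,0,0,0],[0.056,0.061,0,0,0,0],[0.056,0.061,0,0,0,0],[0.056,0.061,0,0,0,0]]}}

```text
clock: 5.6
tool_pos: [0.5449, 0.117, 0.0405]
eef_rot: [0.001, 1.0, -0.0, 0.0]
contact_force: [0.4, 0.6, 0.5]
opening: 0.006
```

Run:
```python
from m import *
s=st()
```

```text
t 5.6 p [0.5449 0.117  0.0405] rot
 [[-1.      0.0023  0.0004]
 [ 0.0023  1.     -0.0006]
 [-0.0004 -0.0006 -1.    ]] F [0.4233 0.5838 0.4523] M [0.0111 0.0268 0.0412] open 0.00604736627764949 q [-0.1756  0.9121 -0.2024  1.8989  0.451   0.375   0.8446]
```

>>> {"api": "carry_out", "payload": {"commands": [[0,0,-0.015,0,0,0],[0.06,-0.059,-0.015,0,0,0],[0.06,-0.059,-0.015,0,0,0],[0.06,-0.059,-0.01,0,0,0],[0.06,-0.059,-0.004,0,0,0],[0.06,-0.059,0,0,0,0],[0.06,-0.059,0,0,0,0],[0.06,-0.059,0,0,0,0]]}}

```text
clock: 6.4
tool_pos: [0.4856, 0.0602, 0.0404]
eef_rot: [-0.0, 1.0, 0.0, 0.001]
contact_force: [0.5, 0.3, 0.4]
opening: 0.008
```

Run:
```python
from m import *
s=st()
```

```text
t 6.4 p [0.4856 0.0602 0.0404] rot
 [[-1.     -0.0005  0.0017]
 [-0.0005  1.      0.0009]
 [-0.0017  0.0009 -1.    ]] F [0.4714 0.3007 0.3646] M [ 0.009  -0.1075  0.046 ] open 0.008356631707392011 q [-0.1444  0.8758 -0.1194  2.1056  0.5155  0.1855  0.8424]
```

>>> {"api": "carry_out", "payload": {"commands": [[0,0,-0.02,0,0,0],[-0.019,-0.174,-0.02,0,0,0],[-0.019,-0.174,-0.02,0,0,0],[-0.019,-0.174,-0.02,0,0,0],[-0.019,-0.174,-0.02,0,0,0],[-0.019,-0.174,-0.01,0,0,0],[-0.019,-0.174,-0.004,0,0,0],[-0.019,-0.174,0,0,0,0],[-0.019,-0.174,0,0,0,0],[-0.019,-0.174,0,0,0,0]]}}

```text
clock: 7.4
tool_pos: [0.5033, -0.1125, 0.0405]
eef_rot: [-0.002, 1.0, 0.001, -0.0]
contact_force: [-1.1, 0.2, 0.5]
opening: 0.002
```

Run:
```python
from m import *
s=st()
```

```text
t 7.4 p [ 0.5033 -0.1125  0.0405] rot
 [[-1.     -0.0032 -0.0003]
 [-0.0032  1.      0.0011]
 [ 0.0003  0.0011 -1.    ]] F [-1.0607  0.2053  0.5043] M [0.0416 0.0692 0.0393] open 0.0024263249398887056 q [ 0.2619  0.8906 -0.2166  2.0223  0.6153  0.2919  1.1033]
```

>>> {"api": "carry_out", "payload": {"commands": [[0,0,-0.015,0,0,0],[-0.06,-0.06,-0.015,0,0,0],[-0.06,-0.06,-0.015,0,0,0],[-0.06,-0.06,-0.01,0,0,0],[-0.06,-0.06,-0.004,0,0,0],[-0.06,-0.06,0,0,0,0],[-0.06,-0.06,0,0,0,0],[-0.06,-0.06,0,0,0,0]]}}

```text
clock: 8.2
tool_pos: [0.5621, -0.1727, 0.0405]
eef_rot: [-0.001, 1.0, 0.001, -0.001]
contact_force: [-1.1, 0.2, 2.5]
opening: 0.006
```

Run:
```python
from m import *
s=st()
```

```text
t 8.2 p [ 0.5621 -0.1727  0.0405] rot
 [[-1.     -0.0026 -0.0021]
 [-0.0026  1.      0.0011]
 [ 0.002   0.0011 -1.    ]] F [-1.1173  0.2388  2.4506] M [0.2337 0.2496 0.0086] open 0.00575621810429848 q [ 0.4098  0.9459 -0.3336  1.7978  0.5855  0.5001  1.2556]
```

Run:
```python
from m import *
import pickle
D0=pickle.load(open('d0.pkl','rb'))
d=snap('top','t2.png'); e=snap('scene','s2.png'); s=r.get_state(); w=snap('wrist','w3.png'); st()
a=cv2.resize(D0['top']['img'][130:230,290:390],None,fx=3,fy=3,interpolation=cv2.INTER_CUBIC)
b=cv2.resize(d['img'][130:230,290:390],None,fx=3,fy=3,interpolation=cv2.INTER_CUBIC)
c=cv2.resize(D0['scene']['img'][170:260,190:290],None,fx=3,fy=3,interpolation=cv2.INTER_CUBIC)
f=cv2.resize(e['img'][170:260,190:290],None,fx=3,fy=3,interpolation=cv2.INTER_CUBIC)
cv2.imwrite('pics/cmp.png',np.vstack([np.hstack([a,b]),np.hstack([c,f])]))
```

```text
t 8.35 p [ 0.5627 -0.1736  0.0405] rot
 [[-1.     -0.0014 -0.0008]
 [-0.0014  1.      0.0007]
 [ 0.0008  0.0007 -1.    ]] F [-0.9119  0.2193 -0.0522] M [0.0645 0.0244 0.0269] open 0.006746206446927524 q [ 0.4109  0.9461 -0.3334  1.7964  0.5857  0.5     1.2558]
```

View pics/cmp.png

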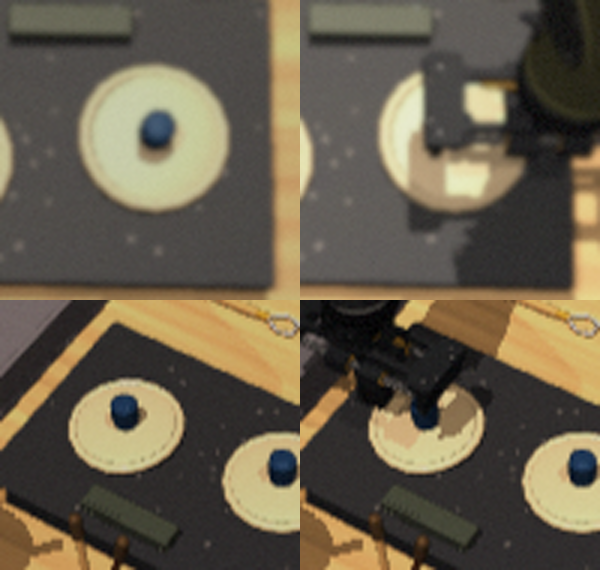

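View pics/w3.png

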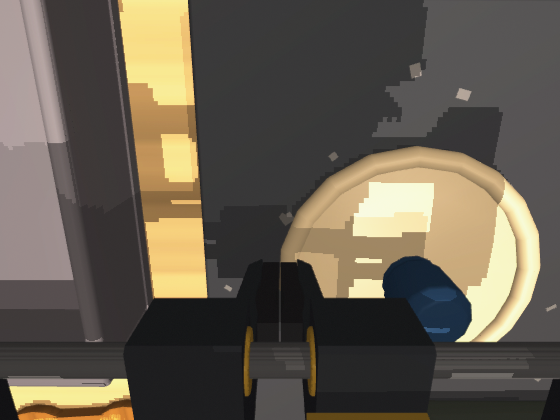

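>>> {"api": "carry_out", "payload": {"commands": [[0,0.001,0.001,0,0,0],[0,0.001,0.001,0,0,0],[0,0.001,0.001,0,0,0]]}}

```text
clock: 8.65
tool_pos: [0.5629, -0.1738, 0.0403]
eef_rot: [0.0, 1.0, -0.0, -0.0]
contact_force: [-2.7, 0.8, 6.9]
opening: 0.006
```

Run:
```python
from m import *
import pickle
s=st(); w=snap('wrist','w4.png'); st()
d=wext(s,w)
im=d['img'].copy()
for z,rr in((.040,.055),(.035,.06),(.076,.010)):
    for p in proj(d,circ((.563,-.1135),z,rr)): cv2.circle(im,tuple(int(round(t)) for t in p),0,(0,0,255),-1)
cv2.imwrite('pics/w4o.png',cv2.resize(im[120:380,240:560],None,fx=2.3,fy=2.3,interpolation=cv2.INTER_NEAREST))
```

```text
t 8.65 p [ 0.5629 -0.1738  0.0403] rot
 [[-1.      0.     -0.0004]
 [ 0.      1.     -0.0005]
 [ 0.0004 -0.0005 -1.    ]] F [-2.6553  0.8137  6.9477] M [0.1628 0.417  0.0241] open 0.0063054531132190825 q [ 0.4094  0.9462 -0.3315  1.7967  0.5864  0.4985  1.2533]
t 8.7 p [ 0.5629 -0.1737  0.0403] rot
 [[-1.      0.0002 -0.0004]
 [ 0.0002  1.     -0.0005]
 [ 0.0004 -0.0005 -1.    ]] F [-1.2521  0.5372  6.988 ] M [ 0.0812  0.4342 -0.0001] open 0.004462722032110886 q [ 0.4094  0.9462 -0.3315  1.7967  0.5863  0.4985  1.2533]
```

View pics/w4o.png

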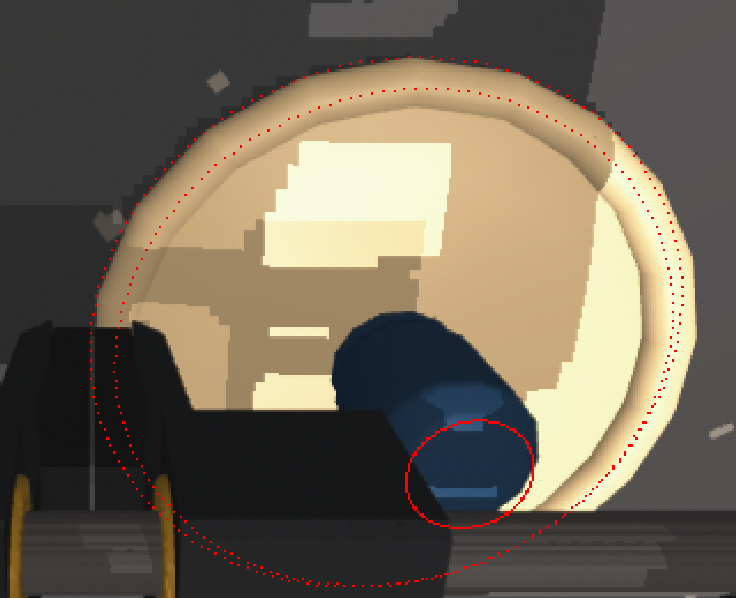

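Run:
```python
from m import *
import pickle
a=snap('scene','s3.png'); pickle.dump(a,open('s3.pkl','wb'))
```

>>> {"api": "carry_out", "payload": {"commands": [[0,0,-0.007,0,0,0],[0,0,-0.007,0,0,0],[0,0,-0.007,0,0,0]]}}

```text
clock: 9.05
tool_pos: [0.5634, -0.1738, 0.0468]
eef_rot: [0.0, 1.0, -0.0, 0.0]
contact_force: [0.3, -0.4, 0.2]
opening: 0.007
```

Run:
```python
from m import *
import pickle
s=st(); w=snap('wrist','w5.png')
a=pickle.load(open('s3.pkl','rb')); b=snap('scene','s4.png'); st()
d=wext(s,w)
im=d['img'].copy()
for z,rr in((.040,.055),(.035,.06),(.076,.010)):
    for p in proj(d,circ((.563,-.1135),z,rr)): cv2.circle(im,tuple(int(round(t)) for t in p),0,(0,0,255),-1)
cv2.imwrite('pics/w5o.png',cv2.resize(im[120:380,240:560],None,fx=2.3,fy=2.3,interpolation=cv2.INTER_NEAREST))
f=lambda x:cv2.resize(x['img'][170:260,190:290],None,fx=4,fy=4,interpolation=cv2.INTER_CUBIC)
cv2.imwrite('pics/cmp2.png',np.hstack([f(a),f(b)]))
```

```text
t 9.05 p [ 0.5634 -0.1738  0.0468] rot
 [[-1.      0.0003  0.0006]
 [ 0.0003  1.     -0.    ]
 [-0.0006 -0.     -1.    ]] F [ 0.3495 -0.3792  0.2273] M [-0.0023 -0.002   0.0709] open 0.006964225633217213 q [ 0.4141  0.9364 -0.3394  1.7948  0.5805  0.5106  1.2587]
t 9.15 p [ 0.5631 -0.1738  0.0465] rot
 [[-1.      0.0002 -0.0001]
 [ 0.0002  1.      0.0001]
 [ 0.0001  0.0001 -1.    ]] F [ 0.2712 -0.0886 -0.6423] M [ 0.0344 -0.0457  0.0441] open 0.0010862577589926298 q [ 0.4141  0.9369 -0.3393  1.795   0.5805  0.5107  1.2588]
```

View pics/w5o.png

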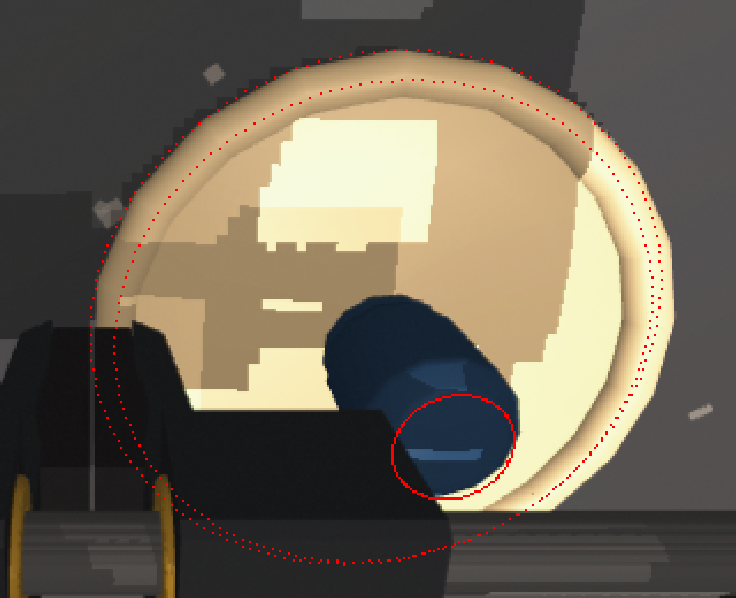

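View pics/cmp2.png

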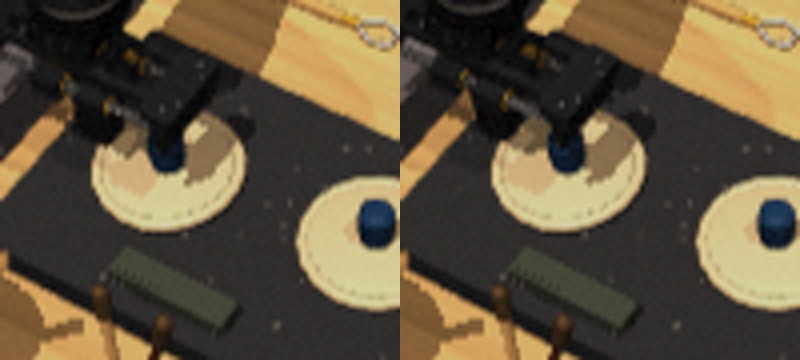

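>>> {"api": "carry_out", "payload": {"commands": [[0,0,-0.008,0,0,0],[-0.058,0.06,-0.01,0,0,0],[-0.058,0.06,-0.01,0,0,0],[-0.058,0.06,-0.005,0,0,0],[-0.058,0.06,0.001,0,0,0],[-0.058,0.06,0.0055,0,0,0],[-0.058,0.06,0.0055,0,0,0],[-0.058,0.06,0.0055,0,0,0]]}}

```text
clock: 9.95
tool_pos: [0.6202, -0.1152, 0.0409]
eef_rot: [0.001, 1.0, -0.0, -0.001]
contact_force: [0.5, -0.6, 0.2]
opening: 0.004
```

Run:
```python
from m import *
s=st()
```

```text
t 9.95 p [ 0.6202 -0.1152  0.0409] rot
 [[-1.      0.0018 -0.0013]
 [ 0.0018  1.     -0.0008]
 [ 0.0013 -0.0008 -1.    ]] F [ 0.4617 -0.6155  0.1777] M [ 0.0495 -0.0515  0.007 ] open 0.00354405567422354 q [ 0.3012  0.9816 -0.3529  1.6618  0.5376  0.5978  1.21  ]
```

>>> {"api": "carry_out", "payload": {"commands": [[0,0,-0.015,0,0,0],[0.057,0.061,-0.015,0,0,0],[0.057,0.061,-0.015,0,0,0],[0.057,0.061,-0.01,0,0,0],[0.057,0.061,-0.004,0,0,0],[0.057,0.061,0,0,0,0],[0.057,0.061,0,0,0,0],[0.057,0.061,0,0,0,0]]}}

```text
clock: 10.75
tool_pos: [0.5652, -0.0538, 0.0412]
eef_rot: [0.001, 1.0, -0.0, 0.001]
contact_force: [1.6, 0.6, -0.1]
opening: 0.006
```

Run:
```python
from m import *
s=st()
```

```text
t 10.75 p [ 0.5652 -0.0538  0.0412] rot
 [[-1.      0.0018  0.0013]
 [ 0.0018  1.     -0.0004]
 [-0.0013 -0.0004 -1.    ]] F [ 1.5704  0.5701 -0.1286] M [-0.0864 -0.2053  0.0059] open 0.0061797838149933535 q [ 0.179   0.9241 -0.2847  1.8655  0.5667  0.4314  1.0497]
```

>>> {"api": "carry_out", "payload": {"commands": [[0,0,0.001,0,0,0],[0,0,0.0015,0,0,0],[0,0,0.0015,0,0,0]]}}

```text
clock: 11.05
tool_pos: [0.5652, -0.0536, 0.0403]
eef_rot: [0.001, 1.0, -0.0, 0.001]
contact_force: [1.5, -0.5, 4.9]
opening: 0.011
```

Run:
```python
from m import *
import pickle
s=st(); w=snap('wrist','w6.png')
s=st()
d=wext(s,w)
im=d['img'].copy()
for z,rr in((.040,.055),(.035,.06),(.076,.010)):
  for c in((.563,-.1135),(.543,.058)):
    for p in proj(d,circ(c,z,rr)): cv2.circle(im,tuple(int(round(t)) for t in p),0,(0,0,255),-1)
cv2.imwrite('pics/w6o.png',im)
```

```text
t 11.05 p [ 0.5652 -0.0536  0.0403] rot
 [[-1.      0.0011  0.002 ]
 [ 0.0011  1.     -0.0008]
 [-0.002  -0.0008 -1.    ]] F [ 1.5049 -0.4581  4.9017] M [-0.196  -0.2204  0.0599] open 0.011454008505922323 q [ 0.1773  0.9253 -0.2827  1.8664  0.5682  0.4284  1.0483]
t 11.1 p [ 0.5652 -0.0535  0.0404] rot
 [[-1.      0.0011  0.002 ]
 [ 0.0011  1.     -0.0008]
 [-0.002  -0.0008 -1.    ]] F [ 0.4266 -0.8429  5.5374] M [-0.1795 -0.2307  0.0211] open 0.006719048491743006 q [ 0.1773  0.9253 -0.2827  1.8664  0.5682  0.4284  1.0483]
```

View pics/w6o.png

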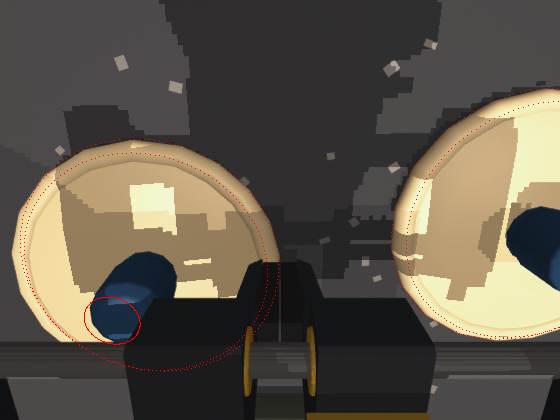

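>>> {"api": "carry_out", "payload": {"commands": [[0,0,-0.008,0,0,0],[0,0,-0.008,0,0,0],[0,0,-0.008,0,0,0]]}}

```text
clock: 11.4
tool_pos: [0.5639, -0.0528, 0.0478]
eef_rot: [0.0, 1.0, 0.0, -0.0]
contact_force: [-0.9, -0.2, -0.3]
opening: 0.006
```

Run:
```python
from m import *
import pickle
s=st(); w=snap('wrist','w7.png')
s=st()
d=wext(s,w)
im=d['img'].copy()
for z,rr in((.040,.055),(.035,.06),(.076,.010)):
  for c in((.563,-.1135),(.543,.058)):
    for p in proj(d,circ(c,z,rr)): cv2.circle(im,tuple(int(round(t)) for t in p),0,(0,0,255),-1)
cv2.imwrite('pics/w7o.png',im)
```

```text
t 11.4 p [ 0.5639 -0.0528  0.0478] rot
 [[-1.      0.0003 -0.0004]
 [ 0.0003  1.      0.0002]
 [ 0.0004  0.0002 -1.    ]] F [-0.8769 -0.1737 -0.3495] M [ 0.0766 -0.0401  0.0457] open 0.00573930687455089 q [ 0.1828  0.913  -0.2935  1.8669  0.561   0.4445  1.0544]
t 11.45 p [ 0.5638 -0.0528  0.0476] rot
 [[-1.      0.0003 -0.0006]
 [ 0.0003  1.      0.0001]
 [ 0.0006  0.0001 -1.    ]] F [-0.0427 -0.1627 -0.4868] M [0.033  0.0019 0.0111] open 0.004274249585896049 q [ 0.1827  0.9133 -0.2934  1.8669  0.5611  0.4444  1.0544]
```

View pics/w7o.png

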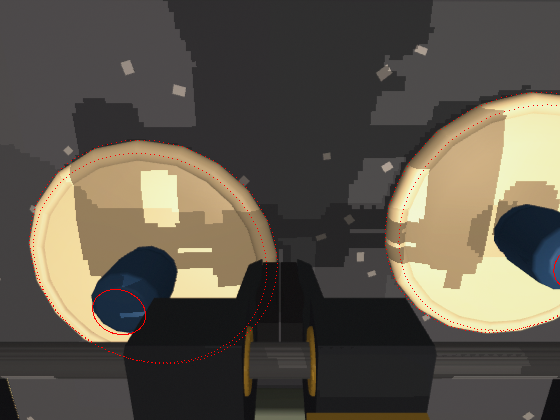

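```bash
cat > tilt.py <<'E'
from m import *
from scipy.optimize import differential_evolution
TFC=np.array([[0.0004,-0.9494,-0.314,0.0804],[1,.0003,.0005,.0005],[-.0004,-.314,.9494,-.1454],[0,0,0,1]])
K=np.array([[356.3739,0,279.3915],[0,356.3739,210.5874],[0,0,1]])
def tilt(f,pos,c,yaw=0):
    img=cv2.imread(f);T=np.eye(4);T[:3,:3]=np.array([[-1,yaw,0],[yaw,1,0],[0,0,-1]]);T[:3,3]=pos
    d=dict(img=img,intrinsics=K,extrinsics=T@TFC)
    g=cv2.GaussianBlur(cv2.cvtColor(img,cv2.COLOR_BGR2GRAY),(0,0),1).astype(np.float32)
    def cost(p):
        rx,ry,cx,cy,cz=p
        M=R.from_rotvec([rx,ry,0]).as_matrix();tot=0
        def P(rad,zz):
            Q=circ((0,0),zz,rad,240)@M.T+np.array([c[0]+cx,c[1]+cy,.03+cz]);return proj(d,Q).astype(np.float32)
        def v(P_):
            return cv2.remap(g,P_[:,0].reshape(-1,1),P_[:,1].reshape(-1,1),cv2.INTER_LINEAR,borderMode=cv2.BORDER_REPLICATE).ravel()
        A=P(.0585,.006);B=P(.0615,.006)
        ok=(A[:,0]>3)&(A[:,0]<556)&(A[:,1]<335)&~((A[:,0]>225)&(A[:,0]<330)&(A[:,1]>250))
        return -np.mean(np.clip(v(A)-v(B),-30,60)[ok])
    b=[(-.13,.13),(-.13,.13),(-.004,.004),(-.004,.004),(-.001,.007)]
    o=differential_evolution(cost,b,seed=1,maxiter=80,popsize=12);return o.fun,o.x
E
python3 - <<'E'
from tilt import *
B=(.563,-.1135);A=(.543,.058)
print('w7 B',tilt('pics/w7.png',[.5639,-.0528,.0478],B)); print('w6 B',tilt('pics/w6.png',[.5652,-.0536,.0403],B,.0011))
print('w7 A',tilt('pics/w7.png',[.5639,-.0528,.0478],A)); print('w6 A',tilt('pics/w6.png',[.5652,-.0536,.0403],A,.0011))
print('w4 B',tilt('pics/w4.png',[.5629,-.1738,.0403],B)); print('w5 B',tilt('pics/w5.png',[.5634,-.1738,.0468],B))
E
```

```text
w7 B (np.float64(-60.0), array([ 0.0463, -0.0294,  0.0011,  0.0001,  0.0017]))
w6 B (np.float64(-60.0), array([0.0035, 0.0129, 0.0005, 0.0018, 0.0057]))
w7 A (np.float64(-59.37533187866211), array([ 0.0047, -0.0059,  0.0001,  0.0011, -0.0003]))
w6 A (np.float64(-59.208351135253906), array([ 0.0683,  0.0468, -0.0012,  0.0011,  0.003 ]))
w4 B (np.float64(-60.0), array([-0.0203,  0.0268, -0.0002, -0.0013,  0.0059]))
w5 B (np.float64(-60.0), array([-0.0104, -0.0601,  0.0002,  0.0012,  0.0015]))
```

```bash
sed -i 's/A=P(.0585,.006);B=P(.0615,.006)/A=P(.0592,.006);B=P(.0606,.006)/; s/np.clip(v(A)-v(B),-30,60)/np.clip(v(A)-v(B),-30,250)/; s/GaussianBlur(cv2.cvtColor(img,cv2.COLOR_BGR2GRAY),(0,0),1)/GaussianBlur(cv2.cvtColor(img,cv2.COLOR_BGR2GRAY),(0,0),0.8)/' tilt.py
python3 - <<'E'
from tilt import *
B=(.563,-.1135);A=(.543,.058)
print('w7 B',tilt('pics/w7.png',[.5639,-.0528,.0478],B)); print('w6 B',tilt('pics/w6.png',[.5652,-.0536,.0403],B,.0011))
print('w7 A',tilt('pics/w7.png',[.5639,-.0528,.0478],A)); print('w6 A',tilt('pics/w6.png',[.5652,-.0536,.0403],A,.0011))
print('w4 B',tilt('pics/w4.png',[.5629,-.1738,.0403],B)); print('w5 B',tilt('pics/w5.png',[.5634,-.1738,.0468],B))
f=lambda n:cv2.imread(f'pics/{n}.png')[100:360,0:290]
cv2.imwrite('pics/cmp3.png',cv2.resize(np.hstack([f('w6'),f('w7')]),None,fx=1.37,fy=1.37,interpolation=cv2.INTER_NEAREST))
E
```

```text
w7 B (np.float64(-84.7513656616211), array([ 0.0056, -0.0196,  0.0009, -0.0002, -0.0009]))
w6 B (np.float64(-89.71037292480469), array([-0.0944, -0.0149,  0.001 , -0.0004, -0.0006]))
w7 A (np.float64(-81.0197525024414), array([ 0.0282, -0.0006,  0.0003,  0.0009, -0.001 ]))
w6 A (np.float32(-75.138016), array([ 0.0221, -0.002 ,  0.0002,  0.001 , -0.001 ]))
w4 B (np.float64(-92.74632263183594), array([ 0.0547, -0.0242,  0.001 ,  0.0012, -0.0006]))
w5 B (np.float64(-91.23375701904297), array([ 0.0598, -0.0129,  0.0009,  0.001 , -0.0009]))
```

View pics/cmp3.png

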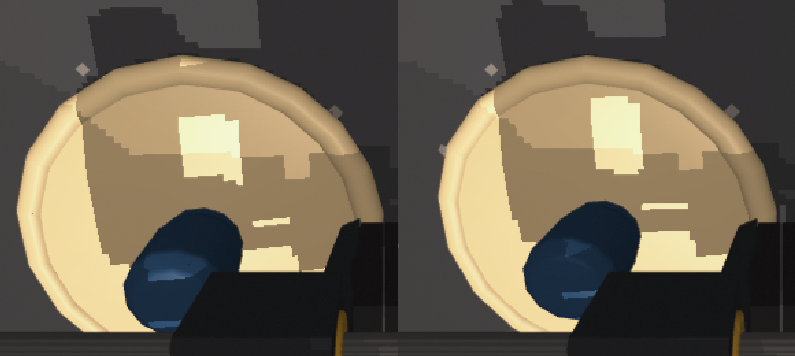

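>>> {"api": "carry_out", "payload": {"commands": [[0,0,0.004,0,0,0],[0,0,0.006,0,0,0],[0,0,0.0085,0,0,0],[0,0,0.0085,0,0,0],[0,0,0.0085,0,0,0]]}}

```text
clock: 11.95
tool_pos: [0.5643, -0.0519, 0.0402]
eef_rot: [-0.0, 1.0, 0.0, 0.0]
contact_force: [-2.5, 2.0, 12.1]
opening: 0.006
```

Run:
```python
from tilt import *
import pickle
s=st(); w=snap('wrist','w8.png'); a=snap('scene','s5.png'); t=snap('top','t5.png')
D0=pickle.load(open('d0.pkl','rb'))
print('w8 B',tilt('pics/w8.png',s['tool_pos'],(.563,-.1135),.001))
f=lambda x:cv2.resize(x['img'][170:260,190:290],None,fx=4,fy=4,interpolation=cv2.INTER_CUBIC)
cv2.imwrite('pics/cmp4.png',np.hstack([f(D0['scene']),f(a)]))
```

```text
t 11.95 p [ 0.5643 -0.0519  0.0402] rot
 [[-1.     -0.0005  0.0006]
 [-0.0005  1.      0.0005]
 [-0.0006  0.0005 -1.    ]] F [-2.541   1.9976 12.0893] M [ 0.2902  0.5525 -0.0279] open 0.005796266114238695 q [ 0.1759  0.9253 -0.2839  1.8682  0.5679  0.4281  1.0477]
w8 B (np.float32(-89.38789), array([-0.0967, -0.0167,  0.001 , -0.0005, -0.0005]))
```

View pics/cmp4.png

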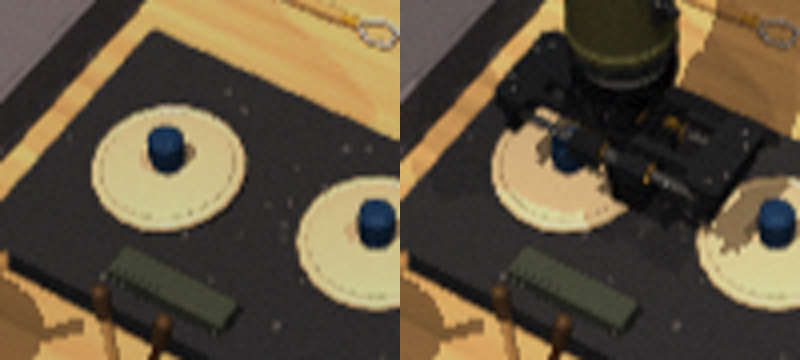

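>>> {"api": "carry_out", "payload": {"commands": [[0,0,-0.045,0,0,0],[0,0,-0.09,0,0,0],[0.001,-0.06,-0.09,0,0,0]]}}

```text
clock: 12.4
tool_pos: [0.5685, -0.0938, 0.1348]
eef_rot: [-0.006, 1.0, 0.003, 0.006]
contact_force: [2.6, 0.6, -0.8]
opening: 0.006
```

>>> {"api": "carry_out", "payload": {"commands": [[0,0,0,0,0,0],[0,0,0,0,0,0],[0,0,0,0,0,0],[0,0,0,0,0,0],[0,0,0,0,0,0]], "fingers": 0}}

```text
clock: 12.9
tool_pos: [0.5632, -0.1014, 0.1288]
eef_rot: [-0.001, 1.0, 0.0, -0.0]
contact_force: [-0.5, -0.3, 0.6]
opening: 0.436
```

Run:
```python
from tilt import *
import pickle
s=st(); w=snap('wrist','w9.png'); st()
d=wext(s,w)
sel=slice(None)
print('B',fitcirc(d,(.563,-.1135),.036,.060,sign=1),'knobtop',fitcirc(d,(.563,-.1135),.0735,.012,sign=-1),fitcirc(d,(.563,-.1135),.0735,.013,sign=0))
im=d['img'].copy()
for z,rr in((.036,.06),(.071,.014)):
    for p in proj(d,circ((.563,-.1135),z,rr)): cv2.circle(im,tuple(int(round(t)) for t in p),0,(0,0,255),-1)
cv2.imwrite('pics/w9o.png',im)
```

```text
t 12.9 p [ 0.5632 -0.1014  0.1288] rot
 [[-1.     -0.0017 -0.0008]
 [-0.0017  1.      0.0007]
 [ 0.0008  0.0008 -1.    ]] F [-0.4826 -0.301   0.6394] M [ 0.0339 -0.0248  0.0037] open 0.43590035941554045 q [ 0.3324  0.7968 -0.4044  1.8154  0.4951  0.6319  1.2032]
t 12.95 p [ 0.5633 -0.1016  0.1289] rot
 [[-1.     -0.0015 -0.0006]
 [-0.0015  1.      0.0006]
 [ 0.0006  0.0006 -1.    ]] F [-0.3817 -0.0776 -0.0906] M [-0.0048  0.012  -0.023 ] open 0.4844662247940578 q [ 0.3326  0.7967 -0.4042  1.8153  0.4952  0.632   1.2032]
B (np.float32(23.482172), (np.float64(0.56175), np.float64(-0.112)), np.float64(0.059)) knobtop (np.float32(24.106743), (np.float64(0.5585), np.float64(-0.11275)), np.float64(0.015000000000000006)) (np.float32(23.430246), (np.float64(0.56575), np.float64(-0.11325)), np.float64(0.011))
```

View pics/w9o.png

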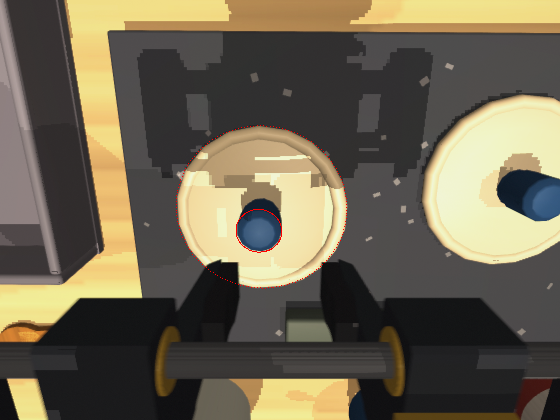

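>>> {"api": "carry_out", "payload": {"commands": [[0,-0.0115,0.02,0,0,0],[0,-0.0115,0.02,0,0,0],[0,-0.0115,0.055,0,0,0],[0,-0.0115,0.075,0,0,0],[0,-0.0115,0.083,0,0,0],[0,-0.0115,0.083,0,0,0],[0,-0.0115,0.083,0,0,0]]}}

```text
clock: 13.65
tool_pos: [0.564, -0.1139, 0.0471]
eef_rot: [0.0, 1.0, 0.0, 0.001]
contact_force: [0.2, 0.1, 0.4]
opening: 1.001
```

>>> {"api": "carry_out", "payload": {"commands": [[0,0,0,0,0,0],[0,0,0,0,0,0],[0,0,0,0,0,0],[0,0,0,0,0,0],[0,0,0,0,0,0],[0,0,0,0,0,0],[0,0,0,0,0,0],[0,0,0,0,0,0]], "fingers": 255, "grip_force": 25}}

```text
clock: 14.45
tool_pos: [0.5633, -0.1141, 0.0462]
eef_rot: [0.0, 1.0, 0.0, -0.0]
contact_force: [-0.5, -0.2, 0.6]
opening: 0.306
```

Run:
```python
from tilt import *
s=st(); w=snap('wrist','w10.png')
```

```text
t 14.45 p [ 0.5633 -0.1141  0.0462] rot
 [[-1.      0.0002 -0.0001]
 [ 0.0002  1.      0.0003]
 [ 0.0001  0.0003 -1.    ]] F [-0.4643 -0.1951  0.5856] M [-0.1166  0.0446  0.0367] open 0.3062987113280746 q [ 0.3018  0.924  -0.3152  1.8409  0.5785  0.469   1.1508]
```

View pics/w10.png

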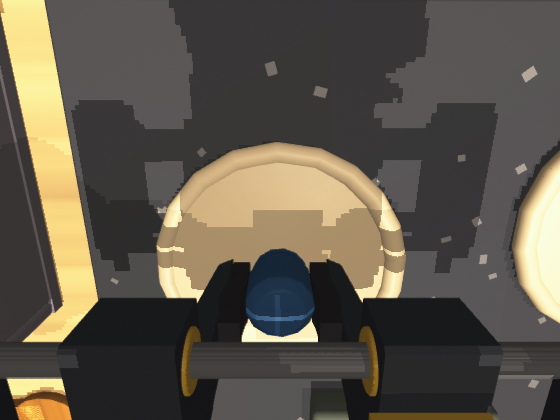

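>>> {"api": "carry_out", "payload": {"commands": [[0,0,0,0,0,0],[0,0,-0.005,0,0,0],[0,0,-0.02,0,0,0],[0,0,-0.05,0,0,0],[0,0,-0.08,0,0,0],[0,0,-0.1,0,0,0],[0,0,-0.104,0,0,0]]}}

```text
clock: 15.2
tool_pos: [0.5648, -0.1144, 0.1534]
eef_rot: [0.0, 1.0, -0.0, 0.002]
contact_force: [0.6, 0.4, -4.8]
opening: 0.307
```

Run:
```python
from tilt import *
s=st(); w=snap('wrist','w11.png')
```

```text
t 15.2 p [ 0.5648 -0.1144  0.1534] rot
 [[-1.      0.0006  0.005 ]
 [ 0.0006  1.     -0.0004]
 [-0.005  -0.0004 -1.    ]] F [ 0.6241  0.3625 -4.8274] M [ 0.0559 -0.0284 -0.0247] open 0.3065178821265285 q [ 0.3707  0.7649 -0.4325  1.7925  0.4773  0.6843  1.2397]
```

View pics/w11.png

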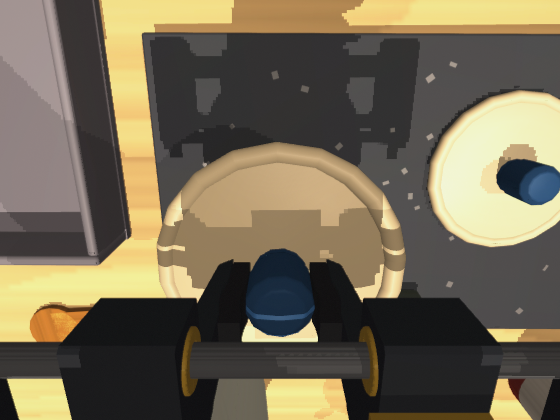

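>>> {"api": "carry_out", "payload": {"commands": [[0.006,-0.015,0,0,0,0],[0.017,-0.045,0,0,0,0],[0.03,-0.08,0,0,0,0],[0.043,-0.115,0,0,0,0],[0.056,-0.15,0,0,0,0],[0.069,-0.185,0,0,0,0],[0.08,-0.215,0,0,0,0],[0.087,-0.235,0,0,0,0],[0.09,-0.242,0,0,0,0],[0.09,-0.242,0.03,0,0,0],[0.09,-0.242,0.06,0,0,0],[0.09,-0.242,0.08,0,0,0]]}}

```text
clock: 16.45
tool_pos: [0.4717, -0.3547, 0.0675]
eef_rot: [-0.0, 1.0, 0.001, -0.002]
contact_force: [0.3, 0.5, -4.1]
opening: 0.304
```

Run:
```python
from tilt import *
s=st(); w=snap('wrist','w12.png'); a=snap('top','t12.png')
```

```text
t 16.45 p [ 0.4717 -0.3547  0.0675] rot
 [[-1.     -0.0008 -0.0034]
 [-0.0008  1.      0.0028]
 [ 0.0034  0.0028 -1.    ]] F [ 0.2572  0.4551 -4.1038] M [ 0.051  -0.0047 -0.0167] open 0.30387092452600495 q [ 0.794   0.9124 -0.4012  1.782   0.6011  0.5765  1.5884]
```

View pics/w12.png

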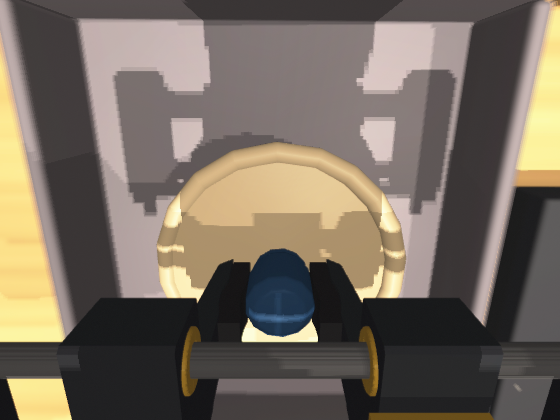

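>>> {"api": "carry_out", "payload": {"commands": [[0,0,0.015,0,0,0],[0,0,0.03,0,0,0],[0,0,0.038,0,0,0],[0,0,0.04,0,0,0],[0,0,0.04,0,0,0],[0,0,0.04,0,0,0]]}}

```text
clock: 17.15
tool_pos: [0.4737, -0.3564, 0.0306]
eef_rot: [0.0, 1.0, -0.0, 0.0]
contact_force: [0.1, -0.5, -3.9]
opening: 0.304
```

>>> {"api": "carry_out", "payload": {"commands": [[0,0,0.003,0,0,0],[0,0,0.005,0,0,0],[0,0,0.0062,0,0,0],[0,0,0.0068,0,0,0],[0,0,0.0068,0,0,0],[0,0,0.0068,0,0,0]]}}

```text
clock: 17.75
tool_pos: [0.4733, -0.3563, 0.0241]
eef_rot: [0.0, 1.0, -0.0, 0.0]
contact_force: [-1.7, 0.9, 5.4]
opening: 0.307
```

>>> {"api": "carry_out", "payload": {"commands": [[0,0,-0.0005,0,0,0],[0,0,-0.0005,0,0,0],[0,0,-0.0005,0,0,0],[0,0,-0.0005,0,0,0],[0,0,-0.0005,0,0,0],[0,0,-0.0005,0,0,0]], "fingers": 0}}

```text
clock: 18.35
tool_pos: [0.4733, -0.3562, 0.0238]
eef_rot: [0.0, 1.0, 0.0, 0.0]
contact_force: [-0.2, -0.9, -0.4]
opening: 0.828
```

>>> {"api": "carry_out", "payload": {"commands": [[0,0,-0.02,0,0,0],[0,0,-0.06,0,0,0],[0,0,-0.11,0,0,0],[0,0,-0.135,0,0,0]]}}

```text
clock: 18.75
tool_pos: [0.4748, -0.3567, 0.1625]
eef_rot: [0.0, 1.0, -0.001, 0.002]
contact_force: [0.7, -0.6, -0.3]
opening: 0.996
```

Run:
```python
from tilt import *
s=st(); w=snap('wrist','w13.png'); st()
```

```text
t 18.75 p [ 0.4748 -0.3567  0.1625] rot
 [[-1.      0.0001  0.0043]
 [ 0.0001  1.     -0.002 ]
 [-0.0043 -0.002  -1.    ]] F [ 0.7404 -0.5772 -0.3004] M [ 0.0015 -0.0617  0.0088] open 0.9963112664780294 q [ 0.8479  0.7809 -0.4966  1.7295  0.5095  0.7576  1.6673]
t 18.8 p [ 0.4763 -0.3576  0.1653] rot
 [[-1.      0.0005  0.0083]
 [ 0.0005  1.     -0.0047]
 [-0.0083 -0.0047 -1.    ]] F [ 0.0677 -0.1804  1.8356] M [ 0.0291 -0.0124  0.0068] open 0.9972154835124508 q [ 0.8485  0.7773 -0.4979  1.727   0.5089  0.7589  1.6678]
```

View pics/w13.png

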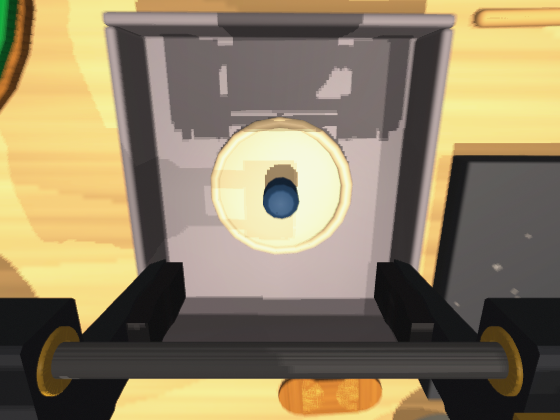

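>>> {"api": "carry_out", "payload": {"commands": [[-0.068,0.414,0.03,0,0,0],[-0.068,0.414,0.03,0,0,0],[-0.068,0.414,0.03,0,0,0],[-0.068,0.414,0.03,0,0,0],[-0.068,0.414,0.03,0,0,0],[-0.068,0.414,0.03,0,0,0],[-0.068,0.414,0.03,0,0,0],[-0.068,0.414,0.03,0,0,0],[-0.068,0.414,0.03,0,0,0],[-0.068,0.414,0.03,0,0,0],[-0.068,0.414,0.03,0,0,0],[-0.068,0.414,0.03,0,0,0]]}}

```text
clock: 20.0
tool_pos: [0.541, 0.0551, 0.1287]
eef_rot: [0.002, 1.0, -0.001, -0.0]
contact_force: [0.3, 0.1, 0.0]
opening: 1.002
```

Run:
```python
from tilt import *
r.get_state(); r.snapshot('top'); s=st(); w=snap('wrist','w14.png'); s2=st()
d=wext(s,w)
print('A',fitcirc(d,(.543,.058),.036,.060,sign=1))
im=d['img'].copy()
for z,rr in((.036,.06),(.071,.014)):
    for p in proj(d,circ((.543,.058),z,rr)): cv2.circle(im,tuple(int(round(t)) for t in p),0,(0,0,255),-1)
cv2.imwrite('pics/w14o.png',im)
```

```text
t 20.05 p [0.5411 0.0551 0.1288] rot
 [[-1.      0.0035 -0.0006]
 [ 0.0035  1.     -0.0017]
 [ 0.0006 -0.0017 -1.    ]] F [-0.3047 -0.4636 -0.2615] M [ 0.0552 -0.027   0.0125] open 1.0004800474992783 q [ 0.0276  0.7644 -0.3599  1.9022  0.4787  0.5613  0.9154]
t 20.1 p [0.5412 0.0554 0.1288] rot
 [[-1.      0.0035 -0.0004]
 [ 0.0035  1.     -0.0013]
 [ 0.0004 -0.0013 -1.    ]] F [-0.2072 -0.8602 -0.3216] M [0.0247 0.0399 0.0101] open 0.9985705070670087 q [ 0.0276  0.7644 -0.3603  1.9021  0.4786  0.5613  0.9154]
A (np.float32(25.0), (np.float64(0.542), np.float64(0.058)), np.float64(0.059))
```

View pics/w14o.png

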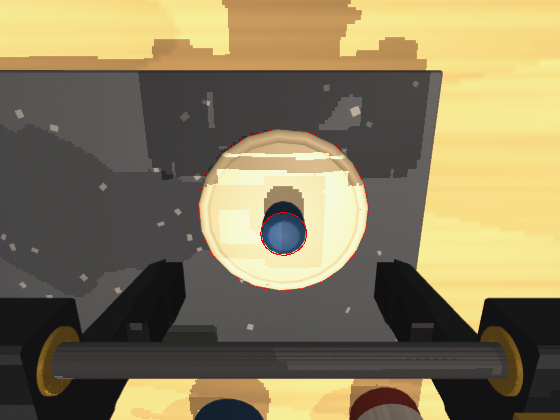

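>>> {"api": "carry_out", "payload": {"commands": [[-0.0015,0.0025,0.02,0,0,0],[-0.0015,0.0025,0.055,0,0,0],[-0.0015,0.0025,0.075,0,0,0],[-0.0015,0.0025,0.0825,0,0,0],[-0.0015,0.0025,0.0825,0,0,0],[-0.0015,0.0025,0.0825,0,0,0]]}}

```text
clock: 20.7
tool_pos: [0.5434, 0.0599, 0.0472]
eef_rot: [0.001, 1.0, 0.0, 0.001]
contact_force: [0.0, 0.6, 0.1]
opening: 0.998
```

>>> {"api": "carry_out", "payload": {"commands": [[0,0,0,0,0,0],[0,0,0,0,0,0],[0,0,0,0,0,0],[0,0,0,0,0,0],[0,0,0,0,0,0],[0,0,0,0,0,0],[0,0,0,0,0,0],[0,0,0,0,0,0],[0,0,0,0,0,0]], "fingers": 255, "grip_force": 25}}

```text
clock: 21.6
tool_pos: [0.5427, 0.0592, 0.0464]
eef_rot: [0.001, 1.0, -0.001, -0.0]
contact_force: [0.4, -2.8, 0.2]
opening: 0.306
```

Run:
```python
from tilt import *
s=st(); w=snap('wrist','w15.png')
d=wext(s,w)
print('A',fitcirc(d,(.543,.058),.036,.060,sign=1,sel=np.r_[100:180,0:0]),fitcirc(d,(.543,.058),.036,.060,sign=1))
```

```text
t 21.6 p [0.5427 0.0592 0.0464] rot
 [[-1.      0.001  -0.0005]
 [ 0.001   1.     -0.0014]
 [ 0.0005 -0.0014 -1.    ]] F [ 0.4272 -2.7541  0.2356] M [-0.5074  0.0023  0.023 ] open 0.30607255886976714 q [-0.0426  0.8989 -0.2557  1.9299  0.5606  0.384   0.8387]
A (np.float32(13.776746), (np.float64(0.5437500000000001), np.float64(0.061000000000000006)), np.float64(0.0615)) (np.float32(15.066564), (np.float64(0.54525), np.float64(0.059750000000000004)), np.float64(0.0605))
```

View pics/w15.png

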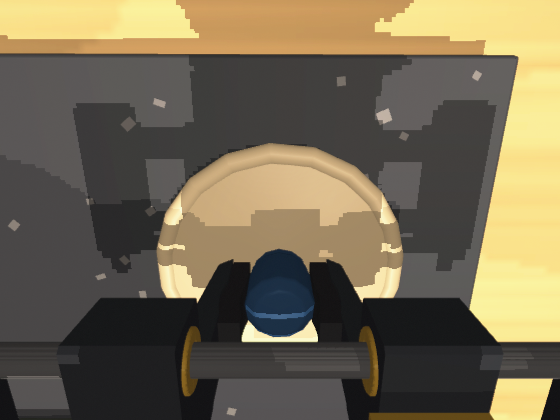

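>>> {"api": "carry_out", "payload": {"commands": [[0,0,-0.005,0,0,0],[0,0,-0.025,0,0,0],[0,0,-0.06,0,0,0],[0,0,-0.1,0,0,0],[0,0,-0.125,0,0,0],[0.005,0.03,-0.134,0,0,0],[0.012,0.065,-0.134,0,0,0],[0.018,0.1,-0.134,0,0,0],[0.025,0.135,-0.134,0,0,0],[0.03,0.165,-0.134,0,0,0],[0.033,0.181,-0.134,0,0,0],[0.033,0.181,-0.134,0,0,0]]}}

```text
clock: 22.85
tool_pos: [0.5085, 0.2447, 0.1804]
eef_rot: [-0.003, 1.0, 0.001, -0.0]
contact_force: [0.6, -1.3, -4.5]
opening: 0.303
```

Run:
```python
from tilt import *
import pickle
r.snapshot('top');r.snapshot('top');r.snapshot('top');r.snapshot('top');s=st(); w=snap('wrist','w16.png'); st()
pickle.dump((s,w),open('w16.pkl','wb'))
d=wext(s,w)
print('in',fitcirc(d,(.4555,.3755),.093,.0645,sign=-1,span=.004),fitcirc(d,(.4555,.3755),.093,.0645,sign=1,span=.004),'out',fitcirc(d,(.4555,.3755),.093,.0715,sign=1,span=.004))
im=d['img'].copy()
for z,rr in((.093,.0645),(.084,.049)):
    for p in proj(d,circ((.4555,.3755),z,rr)): cv2.circle(im,tuple(int(round(t)) for t in p),0,(0,0,255),-1)
cv2.imwrite('pics/w16o.png',im)
```

```text
t 23.05 p [0.5104 0.2386 0.1801] rot
 [[-1.      0.0031 -0.0005]
 [ 0.0031  1.     -0.0023]
 [ 0.0005 -0.0023 -1.    ]] F [-0.2811 -0.3493 -4.0759] M [ 0.033  -0.0471 -0.0177] open 0.3043864525268845 q [-0.2899  0.707  -0.3898  1.8057  0.3921  0.7076  0.6701]
t 23.1 p [0.5105 0.2388 0.1802] rot
 [[-1.      0.0033 -0.0003]
 [ 0.0033  1.     -0.0019]
 [ 0.0003 -0.0019 -1.    ]] F [-0.5772  0.2336 -4.0409] M [ 0.062  -0.0171  0.0133] open 0.30489622391514615 q [-0.2898  0.707  -0.39    1.8055  0.392   0.7075  0.67  ]
in (np.float32(13.715207), (np.float64(0.456), np.float64(0.373)), np.float64(0.0645)) (np.float32(14.756483), (np.float64(0.4555), np.float64(0.372)), np.float64(0.061)) out (np.float32(14.66192), (np.float64(0.45625000000000004), np.float64(0.3745)), np.float64(0.071))
```

View pics/w16o.png

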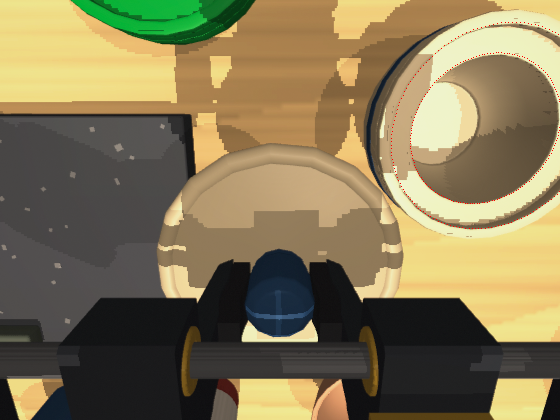

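Run:
```python
from tilt import *
import pickle
for f in('w1.pkl','w16.pkl'):
    s,w=pickle.load(open(f,'rb'));d=wext(s,w)
    print(f,'ledge',fitcirc(d,(.4555,.3755),.084,.048,sign=-1,span=.005),'out',fitcirc(d,(.4555,.3755),.093,.0715,sign=1,span=.005))
    a=.0
im=d['img'].copy()
for c,col in (((.4555,.3755),(0,0,255)),):
  for z,rr in((.093,.0645),(.084,.049)):
    for p in proj(d,circ(c,z,rr,400)): cv2.circle(im,tuple(int(round(t)) for t in p),0,col,-1)
cv2.imwrite('pics/w16c.png',cv2.resize(im[0:240,360:560],None,fx=2.5,fy=2.5,interpolation=cv2.INTER_NEAREST))
```

```text
w1.pkl ledge (np.float32(24.61811), (np.float64(0.45525), np.float64(0.3755)), np.float64(0.0485)) out (np.float32(20.864187), (np.float64(0.45625), np.float64(0.37575)), np.float64(0.071))
w16.pkl ledge (np.float32(19.337744), (np.float64(0.456), np.float64(0.373)), np.float64(0.049)) out (np.float32(14.66192), (np.float64(0.45625000000000004), np.float64(0.3745)), np.float64(0.071))
```

View pics/w16c.png

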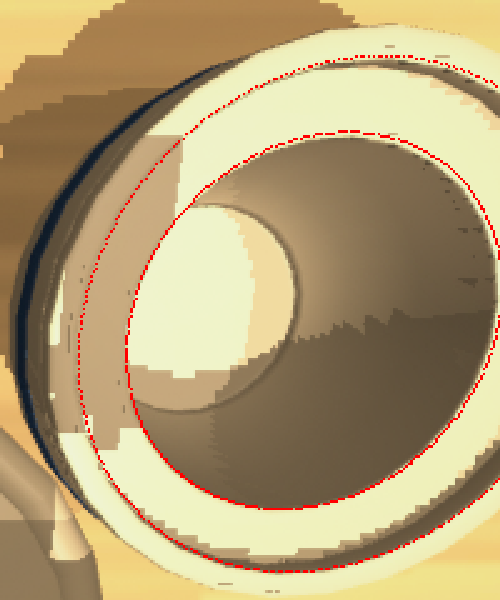

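>>> {"api": "carry_out", "payload": {"commands": [[0.008,0.02,0,0,0,0],[0.022,0.055,0,0,0,0],[0.036,0.09,0,0,0,0],[0.048,0.12,0,0,0,0],[0.055,0.136,0,0,0,0],[0.055,0.136,0.015,0,0,0],[0.055,0.136,0.035,0,0,0],[0.055,0.136,0.045,0,0,0],[0.055,0.136,0.045,0,0,0],[0.055,0.136,0.045,0,0,0],[0.055,0.136,0.045,0,0,0]]}}

```text
clock: 24.2
tool_pos: [0.4557, 0.3775, 0.1363]
eef_rot: [0.0, 1.0, 0.001, 0.001]
contact_force: [-0.1, -0.4, -2.9]
opening: 0.304
```

Run:
```python
from tilt import *
import pickle
r.snapshot('top');a=snap('top','t17.png');b=snap('scene','s17.png');s=st(); w=snap('wrist','w17.png'); st()
pickle.dump((s,w,a,b),open('w17.pkl','wb'))
im=np.hstack([cv2.resize(a['img'][150:270,70:190],None,fx=3.3,fy=3.3,interpolation=cv2.INTER_CUBIC),cv2.resize(b['img'][170:290,340:460],None,fx=3.3,fy=3.3,interpolation=cv2.INTER_CUBIC)])
cv2.imwrite('pics/c17.png',im)
```

```text
t 24.35 p [0.4554 0.3776 0.1362] rot
 [[-1.      0.0005  0.001 ]
 [ 0.0005  1.      0.0011]
 [-0.001   0.0011 -1.    ]] F [ 0.2995  0.0425 -4.1775] M [-0.0039 -0.0268 -0.0123] open 0.3076716900846208 q [-0.5765  0.7952 -0.339   1.7562  0.3992  0.657   0.4298]
t 24.4 p [0.4553 0.3775 0.136 ] rot
 [[-1.      0.0004  0.0008]
 [ 0.0004  1.      0.0008]
 [-0.0008  0.0008 -1.    ]] F [ 0.3001 -0.0764 -2.5833] M [ 0.0446 -0.004  -0.0418] open 0.3037630928082176 q [-0.5766  0.7954 -0.3389  1.7564  0.3992  0.657   0.4298]
```

View pics/w17.png

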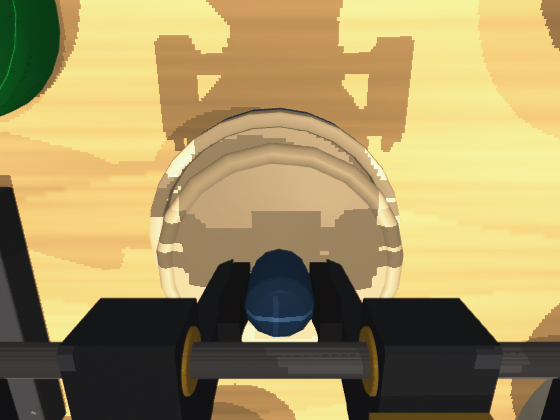

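View pics/c17.png

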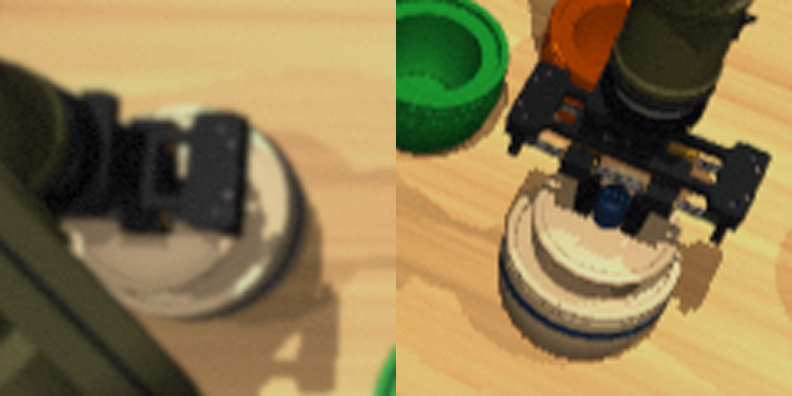

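Run:
```python
from tilt import *
import pickle
s,w,a,b=pickle.load(open('w17.pkl','rb'));d=wext(s,w)
print('out',fitcirc(d,(.4557,.3748),.093,.071,sign=0,span=.005,sel=np.arange(62,132)))
im=d['img'].copy()
for c,col in (((.4557,.3748),(0,0,255)),((.4557,.3768),(255,0,0))):
    for p in proj(d,circ(c,.093,.0712,400)): cv2.circle(im,tuple(int(round(t)) for t in p),0,col,-1)
cv2.imwrite('pics/w17c.png',cv2.resize(im[90:310,130:430],None,fx=2.6,fy=2.6,interpolation=cv2.INTER_NEAREST))
```

```text
out (np.float32(24.263197), (np.float64(0.45394999999999996), np.float64(0.37455000000000005)), np.float64(0.06899999999999999))
```

View pics/w17c.png

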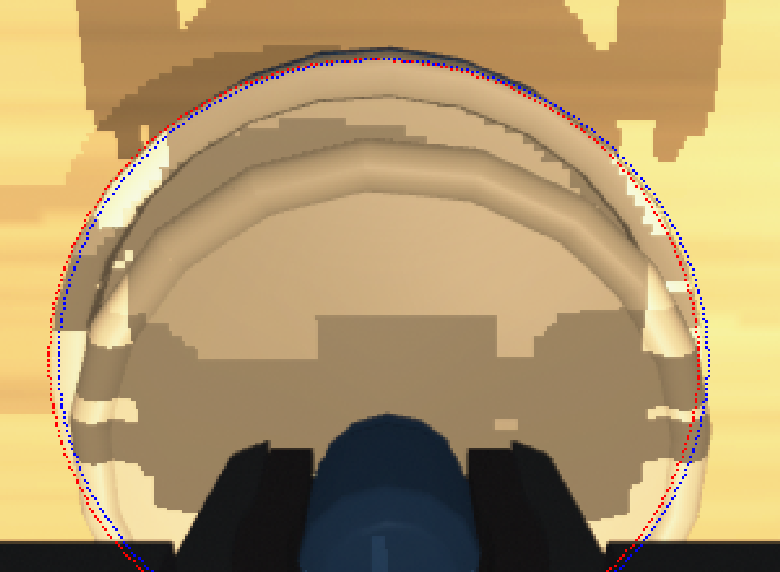

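>>> {"api": "carry_out", "payload": {"commands": [[0,-0.0023,0,0,0,0],[0,-0.0023,0.008,0,0,0],[0,-0.0023,0.016,0,0,0],[0,-0.0023,0.02,0,0,0],[0,-0.0023,0.022,0,0,0],[0,-0.0023,0.022,0,0,0],[0,-0.0023,0.022,0,0,0]]}}

```text
clock: 25.1
tool_pos: [0.455, 0.3752, 0.1134]
eef_rot: [0.0, 1.0, 0.0, 0.0]
contact_force: [-0.3, 0.1, -3.6]
opening: 0.306
```

Run:
```python
from tilt import *
s=st(); w=snap('wrist','w18.png'); st();d=wext(s,w)
im=d['img'].copy()
for c,col in (((.4557,.3754),(0,0,255)),):
    for p in proj(d,circ(c,.093,.0712,400)): cv2.circle(im,tuple(int(round(t)) for t in p),0,col,-1)
    for p in proj(d,circ(c,.093,.0645,400)): cv2.circle(im,tuple(int(round(t)) for t in p),0,col,-1)
cv2.imwrite('pics/w18c.png',cv2.resize(im[90:310,130:430],None,fx=2.6,fy=2.6,interpolation=cv2.INTER_NEAREST))
```

```text
t 25.1 p [0.455  0.3752 0.1134] rot
 [[-1.      0.0002  0.0001]
 [ 0.0002  1.      0.0003]
 [-0.0001  0.0003 -1.    ]] F [-0.3144  0.1246 -3.595 ] M [ 0.0082 -0.0342  0.0163] open 0.30553528558594756 q [-0.5842  0.8266 -0.321   1.7737  0.4176  0.6087  0.4158]
t 25.15 p [0.4551 0.3752 0.1136] rot
 [[-1.      0.0002  0.0003]
 [ 0.0002  1.      0.0004]
 [-0.0003  0.0004 -1.    ]] F [-1.0056  0.2793 -3.6304] M [ 0.0068 -0.0021  0.0088] open 0.3067484956793592 q [-0.5842  0.8263 -0.321   1.7736  0.4176  0.6087  0.4159]
```

View pics/w18c.png

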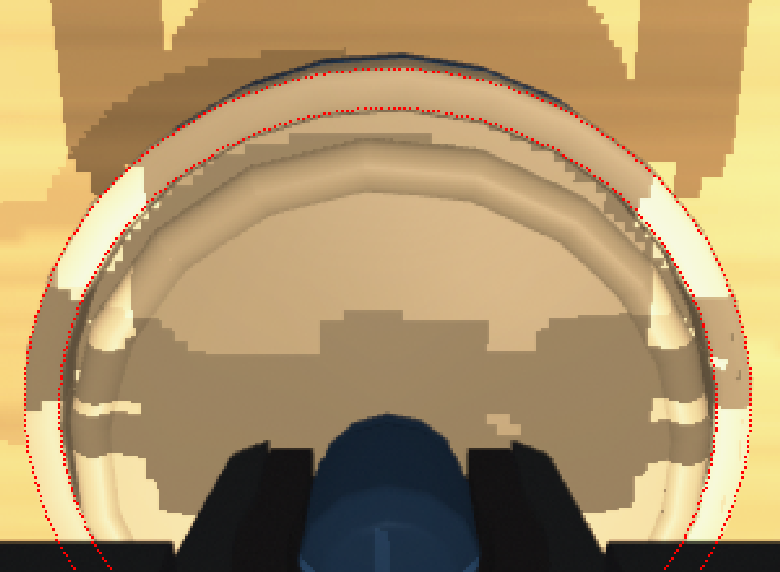

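>>> {"api": "carry_out", "payload": {"commands": [[-0.001,0,0.003,0,0,0],[-0.001,0,0.007,0,0,0],[-0.001,0,0.01,0,0,0],[-0.001,0,0.011,0,0,0],[-0.001,0,0.011,0,0,0],[-0.001,0,0.011,0,0,0]]}}

```text
clock: 25.75
tool_pos: [0.456, 0.375, 0.1024]
eef_rot: [0.0, 1.0, 0.0, 0.0]
contact_force: [-0.4, 0.5, -4.8]
opening: 0.306
```

>>> {"api": "carry_out", "payload": {"commands": [[0,0,0.001,0,0,0],[0,0,0.0018,0,0,0],[0,0,0.0023,0,0,0],[0,0,0.0026,0,0,0],[0,0,0.0026,0,0,0],[0,0,0.0026,0,0,0]]}}

```text
clock: 26.35
tool_pos: [0.456, 0.3751, 0.1003]
eef_rot: [0.0, 1.0, 0.0, 0.0]
contact_force: [-1.4, -0.9, 3.8]
opening: 0.304
```

>>> {"api": "carry_out", "payload": {"commands": [[0,0,-0.0005,0,0,0],[0,0,-0.0008,0,0,0],[0,0,-0.0008,0,0,0],[0,0,-0.0008,0,0,0],[0,0,-0.0008,0,0,0]], "fingers": 60}}

```text
clock: 26.85
tool_pos: [0.456, 0.3751, 0.1006]
eef_rot: [0.0, 1.0, 0.0, 0.0]
contact_force: [-0.3, 0.5, -0.1]
opening: 0.734
```

>>> {"api": "carry_out", "payload": {"commands": [[0,0,-0.01,0,0,0],[0,0,-0.04,0,0,0],[0,0,-0.08,0,0,0],[0,0,-0.1,0,0,0],[0,0,-0.1,0,0,0]]}}

```text
clock: 27.35
tool_pos: [0.4574, 0.3767, 0.2045]
eef_rot: [0.0, 1.0, 0.003, 0.003]
contact_force: [-1.0, -0.3, 0.0]
opening: 0.767
```

Run:
```python
from tilt import *
s=st(); w=snap('wrist','w19.png'); b=snap('scene','s19.png');a=snap('top','t19.png');st()
d=wext(s,w)
im=d['img'].copy()
for z,rr in((.093,.0645),(.090,.060),(.125,.014)):
    for p in proj(d,circ((.456,.375),z,rr,400)): cv2.circle(im,tuple(int(round(t)) for t in p),0,(0,0,255),-1)
cv2.imwrite('pics/w19o.png',im)
```

```text
t 27.35 p [0.4574 0.3767 0.2045] rot
 [[-1.      0.0005  0.0051]
 [ 0.0006  1.      0.0053]
 [-0.0051  0.0053 -1.    ]] F [-1.0275 -0.3414  0.0499] M [0.0409 0.0336 0.0138] open 0.7666765651845451 q [-0.544   0.7031 -0.387   1.7039  0.3491  0.7958  0.4773]
t 27.5 p [0.4557 0.3744 0.2002] rot
 [[-1.      0.0003 -0.0006]
 [ 0.0003  1.     -0.0009]
 [ 0.0006 -0.0009 -1.    ]] F [ 0.5283 -0.5738  0.014 ] M [ 0.0045  0.0317 -0.0024] open 0.7650269017080844 q [-0.5448  0.7085 -0.3849  1.7084  0.3497  0.7943  0.4768]
```

View pics/w19o.png

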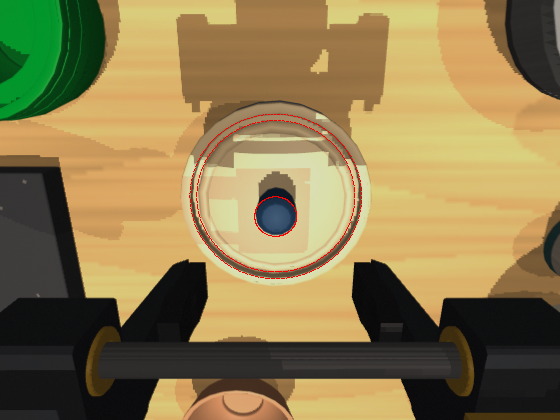

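View pics/s19.png

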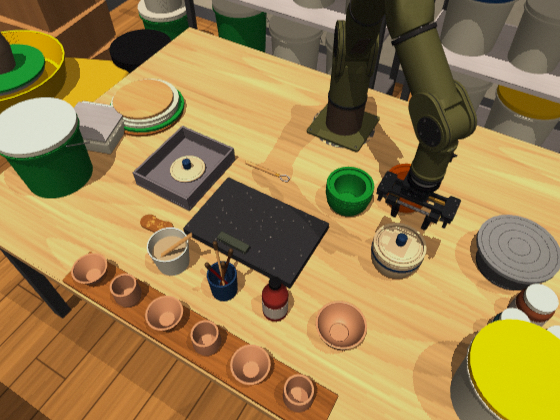

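Run:
```python
from h import *
s=st(); print(r.finish_job())
```

```text
t 27.5 p [0.4557 0.3744 0.2002] rot
 [[-1.      0.0003 -0.0006]
 [ 0.0003  1.     -0.0009]
 [ 0.0006 -0.0009 -1.    ]] F [ 0.5283 -0.5738  0.014 ] M [ 0.0045  0.0317 -0.0024] open 0.7650269017080844 q [-0.5448  0.7085 -0.3849  1.7084  0.3497  0.7943  0.4768]
the job is handed in; nothing more can be done
None
```

The job was handed in at 27.5 s. The right-hand lid proved warped and is in the grey crate. The sound left-hand lid is seated in the cream jar. Both are knob up and were set down in contact before release.

**Finding the warped lid:** I probed both lids at four spots, 90° apart.
- **Right-hand lid:** pressed on its left side, it tipped by about 0.1 rad (the wrist picture fits gave 0.094 and 0.097) and lay level again when let go. I repeated the press to be sure.
- **Left-hand lid:** it showed no lift at any spot. Only one of its four spots was pressed hard; at the other three I stopped just above the height of a sound rim and met nothing.

**Last checks:**
- **Sound lid:** it came down at the expected height (TCP at 0.1003 m against 0.1002 m). The wrist picture shows it level and centred inside the jar's rim, and the jar did not visibly move.
- **Crate and surroundings:** the final scene picture shows the warped lid in the crate. By eye, everything else is where it was. The gripper was open and about 100 mm above the jar lid.

**Disagreements:**
- **Force at the rocking spot:** the force reading just before it tipped was about zero, so I went by the pictures and the full press rather than the force.
- **Absolute tilt fits:** taken from different positions, these disagreed by up to about 0.05 rad. I therefore compared only pressed and released pictures from the same spot.
- **Jar position:** the two wrist views of the jar differed by about 2 mm. I corrected the placement from a closer view before lowering the lid.

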